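# Griddle plate onto the burner, burner on

### The job

Slide the thin dark griddle plate along its railed wooden rest until one end hangs well out (a good 4 cm) over the end that the tall white jar does not block, then take it by that overhanging end, lay it flat, square and centred across the two raised bars of the hob, between their upturned ends, and let go. Only then turn the burner on: push the knob in, turn it anticlockwise past its safety stop all the way to the end, and let it spring back out. Leave the jar, the tart tin, the oil bottle and the bowl where they stand.

Things in the scene. Friction and masses are not known exactly. Their poses are not given: they have to be found in the camera images.
- plate: Loose griddle plate, dark grey aluminium, 56 (x) x 170 (y) x 4 (z) mm, about 0.13 kg. Origin: centre of its underside; y along its length. Starts flat on the rest between the rails, length along them; about 5 mm free on each side, so fingers cannot get down beside it until it overhangs. A fingertip pressed on it (10 to 20 N) drags it along.
- plate_left (a point): Middle of the plate's +y end face, 85 mm from its centre. It is the end towards the rest's +y end.
- plate_right (a point): Middle of the plate's -y end face, 85 mm from its centre. It is the end towards the rest's -y end.
- rest: Wooden plate rest, fixed: block 82 (x) x 230 (y) x 55 (z) mm, on top of each long side a rail 8 mm wide and 12 mm high; channel 66 mm wide along y, both ends (y = +-115 mm) open. Origin: centre of its underside, on the table. Rest and hob stand on opposite sides of the robot's x axis, either way round.
- hob: One-burner white hob, fixed, 220 mm wide (y), x = -143 to +100 mm, top 80 mm high. Origin: on the table under the burner's centre; front to -x, with a panel sloping 43 degrees from level (x = -85, z = 80 to x = -143, z = 25 mm). Two bars 8 mm wide run along x at y = +-25 mm, tops 115 mm up, ends upturned 9 mm, 92 mm apart inside. The plate belongs across them, length along hob y.
- burner (a point): Point at the burner's centre, level with the tops of the bars (115 mm up). Axes as the hob's; the laid plate's origin belongs here.
- knob_grip (a point): Centre of the knob's grip bar on the knob's axis, 31 mm out from the sloping panel. Black knob: grip bar 52 long (this point's x axis) x 14 wide (y) x 27 mm high, on a round skirt 62 mm across whose upper face lies 13 mm below this point. z is the knob's axis, out of the panel (43 degrees from vertical, leaning to the hob's front). The point turns and moves in with the knob.
- burner_knob (a joint): Turn of the knob in rad, anticlockwise seen from outside the panel: 0 off (grip bar pointing up the slope), 1.4 fully on (end stop). Not pushed in, it stops at about 0.25; pushed in at least 6 mm it passes, and beyond 0.85 it can spring out again. It stays where it is turned to (friction 0.04 N m).
- knob_push (a joint): How far the knob is pushed in along its axis, m: 0 out, 0.008 fully in. A spring drives it out: about 3 N to start, 8 N fully in.
- jar: Tall white jar with a red cap, 70 mm across, 115 mm high, about 20 mm beyond one open end of the rest, blocking it; do not move. Origin: centre of its foot.
- tin: Low copper tart tin, upper rim 68 mm across, 16 mm high, on the table beyond the other end of the rest; the overhanging plate passes above it. Do not move. Origin: centre of its foot.
- oil: Amber oil bottle, 60 mm across, 190 mm high, at the back in the middle. Do not move. Origin: centre of its foot.
- bowl: Small steel bowl, 100 mm across, 50 mm high, behind the rest. Do not move. Origin: centre of its foot.

How it is judged:
On the way, in this order (a step that is already met when the one before it is completed fails the run):
1. the plate, still flat on the rest, overhangs the end of the rest away from the jar by more than 35 mm (((y of plate_left in the frame of rest above 0.15 m and horizontal distance between plate_left and jar above 0.12 m) or (y of plate_right in the frame of rest below -0.15 m and horizontal distance between plate_right and jar above 0.12 m)) and z of plate in the frame of rest between 0.052 and 0.06 m and angle between plate's own z axis and vertical below 0.08 rad), for 0.2 s.
2. the plate lies flat, square and centred on both bars of the hob, let go (x of plate in the frame of hob between -0.02 and 0.02 m and y of plate in the frame of hob between -0.025 and 0.025 m and z of plate in the frame of hob between 0.112 and 0.119 m and angle between plate's own z axis and vertical below 0.06 rad and angle between the y axis of plate and the y axis of hob, either way round below 0.25 rad and contact force between plate and the fingers below 0.1 N and linear speed of plate below 0.02 m/s), for 0.3 s.
3. the knob is pushed in and turned past its safety stop (value of joint burner_knob above 0.9 rad), for 0.05 s.
At the end, for the whole second after the job is handed in: Plate let go and at rest flat on both bars: centre within 20 mm (hob x) and 25 mm (hob y) of the burner centre, underside 112 to 119 mm up, level within 0.06 rad, length within 0.25 rad of hob y; knob past 1.2 rad and sprung out to under 2 mm; bystanders within 20 mm of their starts (all of step 2 and value of joint burner_knob above 1.2 rad and value of joint knob_push below 0.002 m); the robot touches nothing.
It fails at once if the jar is moved more than 20 mm (distance of jar from where it was at the start of the episode above 0.02 m).
It fails at once if the tart tin is moved more than 20 mm (distance of tin from where it was at the start of the episode above 0.02 m).
It fails at once if the oil bottle is moved more than 20 mm (distance of oil from where it was at the start of the episode above 0.02 m).
It fails at once if the bowl is moved more than 20 mm (distance of bowl from where it was at the start of the episode above 0.02 m).
It fails at once if the knob is turned past its safety stop before the plate is on the bars (value of joint burner_knob above 0.5 rad and distance between plate and burner above 0.05 m).
It also fails if it takes over 72 s, if anything falls off the work surface, if the arm or the gripper's body presses on something with over 40 N, if the wrist force passes 120 N, or if a joint passes its speed limit or range.

### The arm

A 6-joint arm with a two-finger parallel gripper is mounted at the origin on the work surface. World frame = base frame: x ahead of the robot, y to its left, z up, the work surface at z = 0. Lengths are in m, angles in rad, forces in N, time in s.
With the tool pointing down it reaches from about 0.4 to 0.825 m from the base axis. Payload 7 kg.
Tool frame: the origin (TCP) lies on the centre line of the jaws, within the pads' length; the fingertips stand 11 mm ahead of it and the grasp point (between the pads) lies 8 mm behind it; z points along the fingers, y is the direction in which the jaws open and shut (so a half turn about z gives the same grasp; the last joint's range is limited). The gripper opens to 88 mm and grips with 3 to 60 N. Pads are 19 mm wide; open, the fingers measure 130 mm over their backs; the gripper's body (78 mm by 193 mm) begins 47 mm behind the grasp point.
Start: joints at [-0.887, 0.359, 0.012, 0, -1.224, -0.288], TCP at [0.26, -0.623, 0.238] pointing down, gripper open.
Joint ranges: [-3.07, 3.07], [-1.43, 2.12], [-1.02, 1.25], [-3.03, 1.67], [-3.05, -0], [-3.03, 3.03]. Speed limits (rad/s): [2.39, 2.39, 3.01, 3.14, 3.14, 3.14].

### API

Orientations are given as [roll, pitch, yaw] about the fixed x, y, z axes, in that order (R = Rz(yaw) Ry(pitch) Rx(roll)).
In Python, from station import * gives the robot as it stands.
- The arm moves only by the tool play_rows, never from a script. Its argument "targets" is a list of rows, each a list of 7 numbers: the turn, a rotation vector about the world's x, y, z in rad, then the shift along the world's x, y, z in m, then the opening, from 0 (shut) to 1 (fully open). A call has 1 to 12 rows; each row shifts and turns the pose as measured when the row begins; what a row does not reach is not made up. A row lasts 1/8 s, in which the tool goes at most 62.5 mm and 10.7 degrees, less where a joint would pass 70% of its speed; a pose out of reach is approached as far as the arm can. A call is refused whole if a number of a shift passes 0.0625 or a number of a turn 0.188, either way. A call with a gripper value outside its range is refused whole. The fingers move at their own pace and stop on an object; "grip_force" is the grip in N (left out, the last holds). Time passes only in rows, so rows that do not move let the fingers close. It gives the time, the measured TCP pose, the force and the opening at its end, in the units of the state.
- get_state(): the state, without advancing time (a new reading comes with each control period).
- grab_frame(name): name is "scene" or "top"; returns (picture, depth): 420x560x3 uint8, blue, green, red; 420x560 float32, m along the optical axis (not along the pixel's ray), 0 where there is no reading.
- camera_params(name): a dict with "camera_matrix" (3x3 intrinsics, pixels), "extrinsics" (4x4, takes a point from world to camera coordinates). Camera axes: x right, y up, looking along -z (the intrinsics and any distortion apply to the point x, -y, -z); pixel columns grow to the right and rows downward; lengths in m; the calibration is good to about 2 mm. A picture is of the moment at which its call begins. camera_params takes no time and is no camera call.
- job_done(): hands the job in, once; it reports no verdict.
The state is a dict: "t": time; "q": joint angles; "qd": joint speeds; "joint_efforts": joint torques, N m; "eef_pos": TCP position; "ee_rot": TCP orientation; "force": force on the tool from outside, world axes, zero at the start; "moment": the same for the moment, N m; "width": finger opening in m.
Only numpy, scipy, OpenCV 4.12 (cv2) and the standard library are available. Lean on these libraries where they do the work, as an engineer would, in place of code of your own. Each camera call takes 0.05 s, during which the arm holds its last target.

## Working session

There is one attempt and no reset: what is moved stays moved. The work goes in short steps, Python scripts to look and compute and a tool call to move; the robot and the scene stay as the last step left them, time stands still between calls to the robot, and variables do not carry over. Pictures are saved under pics/ and viewed, and the job is handed in when it is done.

Besides the shell and the picture viewer there is one more tool, called after ">>>" as name(argument=value, ...), one argument or row to a line, values as JSON. play_rows: Moves the arm, as the interface text tells. Its arguments: {"type":"object","properties":{"targets":{"type":"array","items":{"type":"array","items":{"type":"number"}}},"grip_force":{"type":"number"}},"required":["targets"]}

```bash
mkdir -p pics; ls
cat > h.py <<'E'
from station import *
import numpy as np, cv2
def save(name,fn):
    im,d=grab_frame(name); cv2.imwrite('pics/'+fn+'.png',im); np.savez('pics/'+fn+'.npz',im=im,d=d); return im,d
def load(fn):
    z=np.load('pics/'+fn+'.npz'); return z['im'],z['d']
def ray(name,u,v):
    p=camera_params(name);K=np.array(p['camera_matrix']);E=np.array(p['extrinsics'])
    u=np.atleast_1d(u).astype(float);v=np.atleast_1d(v).astype(float)
    dc=np.stack([(u-K[0,2])/K[0,0],-(v-K[1,2])/K[1,1],-np.ones_like(u)],1)
    R=E[:3,:3];t=E[:3,3]
    return -R.T@t, dc@R
def onz(name,u,v,z):
    o,d=ray(name,u,v); s=(z-o[2])/d[:,2]; return o+s[:,None]*d
def cloud(name,d):
    h,w=d.shape; vv,uu=np.mgrid[:h,:w]
    o,r=ray(name,uu.ravel(),vv.ravel()); return (o+r*d.ravel()[:,None]).reshape(h,w,3)
E
python3 - <<'E'
from h import *
for n in('scene','top'):
    p=camera_params(n);print(p); im,d=save(n,n+'0');print((d>0).mean())
print(get_state())
E
```

```text
pics
{'camera_matrix': array([[519.1992137 ,   0.        , 272.66269877],
       [  0.        , 519.1992137 , 211.95197475],
       [  0.        ,   0.        ,   1.        ]]), 'extrinsics': array([[-0.76936976,  0.63868895, -0.01210763,  0.46618676],
       [-0.52155657, -0.61710158,  0.58920658,  0.25525167],
       [ 0.36884809,  0.45963254,  0.80789171, -1.65269927],
       [ 0.        ,  0.        ,  0.        ,  1.        ]])}
0.995765306122449
{'camera_matrix': array([[441.24916363,   0.        , 280.16323245],
       [  0.        , 441.24916363, 207.89405322],
       [  0.        ,   0.        ,   1.        ]]), 'extrinsics': array([[-0.02093498, -0.99960148, -0.01893712,  0.02340055],
       [ 0.99373124, -0.02288512,  0.10942804, -0.6034514 ],
       [-0.1098178 , -0.01652753,  0.99381431, -1.09403712],
       [ 0.        ,  0.        ,  0.        ,  1.        ]])}
0.9962329931972789
{'t': 0.1, 'q': array([-8.86863659e-01,  3.59327721e-01,  1.11586246e-02, -3.08964487e-04,
       -1.22408037e+00, -2.88126984e-01]), 'qd': array([-0.00075227, -0.00082632,  0.00297017,  0.00081202,  0.00067228,
        0.00088066]), 'joint_efforts': array([-1.30785924e-03, -5.84163344e+01,  2.93750417e+01,  7.01565877e+00,
        1.01567965e-02, -6.07042148e-05]), 'eef_pos': array([ 0.2600848 , -0.62243556,  0.23671176]), 'ee_rot': array([ 3.14011688e+00, -1.34469288e-04, -2.74589207e+00]), 'force': array([-0.05227011,  0.26479443, -0.35548694]), 'moment': array([0.01916146, 0.03597635, 0.02914999]), 'width': 0.08773625959170069}
```

View pics/scene0.png

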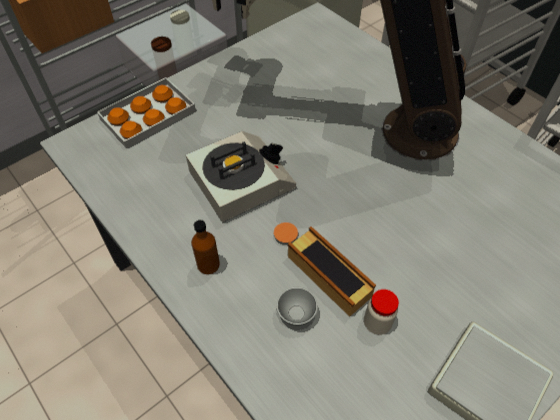

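View pics/top0.png

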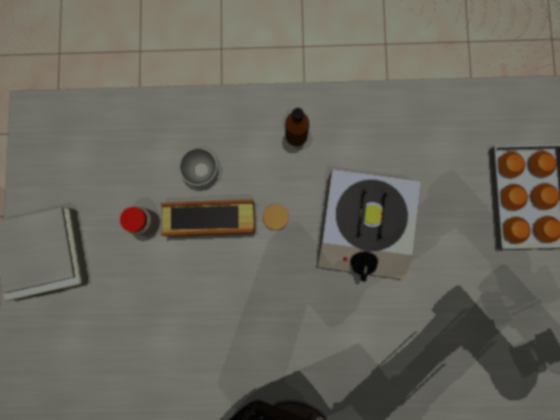

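The top view has +x up and +y left. The rest (162–255, 200–237) lies at +y with the jar (135,219) beyond its +y end, so the plate slides to -y, over the tin (276,217). The hob (320–420, 170–278) is slightly turned. The knob is at (364,264). Next I'll measure them.

Run:
```python
from h import *
im,d=load('top0'); P=cloud('top',d)
def rect(mask,z,lab):
    mask=mask.astype(np.uint8)
    cs,_=cv2.findContours(mask,cv2.RETR_EXTERNAL,cv2.CHAIN_APPROX_NONE)
    c=max(cs,key=cv2.contourArea)[:,0,:]
    W=onz('top',c[:,0],c[:,1],z)[:,:2]
    r=cv2.minAreaRect(W.astype(np.float32)); print(lab,np.round(r[0],4),np.round(r[1],4),round(r[2],2),len(c)); return r
Z=P[...,2];hsv=cv2.cvtColor(im,cv2.COLOR_BGR2HSV)
vv,uu=np.mgrid[:420,:560]
rr=(uu>155)&(uu<262)&(vv>192)&(vv<245)
print('table z',np.median(Z[300:330,100:150]), 'plate z',np.median(Z[215:222,190:220]),'hobtop',np.median(Z[180:185,345:355]))
rect(rr&(Z>0.03),0.067,'rest')
rect(rr&(hsv[...,2]<60)&(hsv[...,1]<120)&(uu>168)&(uu<242)&(vv>204)&(vv<232)&(Z>.05),0.059,'plate')
rh=(uu>315)&(uu<425)&(vv>160)&(vv<280)
rect(rh&(Z>0.07)&(Z<.09),0.08,'hobtop')
m=rh&(Z>0.105)&(vv<250)
rect(m,0.12,'bars')
n,l,s,c=cv2.connectedComponentsWithStats(m.astype(np.uint8))
for i in range(1,n):
    if s[i,4]>10: 
        rect(l==i,.12,'bar%d'%i)
cv2.imwrite('pics/crop.png',cv2.resize(im[150:300,150:430],None,fx=2.8,fy=2.8,interpolation=cv2.INTER_CUBIC))
for nm,mk,z in (('tin',(uu>258)&(uu<295)&(vv>200)&(vv<235)&(hsv[...,1]>120),.016),('jar',(uu<155)&(uu>115)&(vv>200)&(vv<240)&(Z>.1),.115),('bowl',(uu>175)&(uu<222)&(vv>145)&(vv<190)&(Z>.03),.05),('oil',(uu>280)&(uu<315)&(vv>100)&(vv<150)&(Z>.05),.19)):
    rect(mk,z,nm)
```

```text
table z -0.001011346153245829 plate z 0.05833797008506747 hobtop 0.07970970270604694
rest [0.5812 0.1905] [0.0857 0.2322] 1.2 249
plate [0.5828 0.1992] [0.0526 0.1633] 0.34 168
hobtop [ 0.5493 -0.2071] [0.2197 0.2577] 80.62 442
bars [ 0.5742 -0.2363] [0.0116 0.1095] 80.58 97
bar10 [ 0.5817 -0.1868] [0.01  0.108] 80.88 96
bar12 [ 0.5742 -0.2363] [0.0116 0.1095] 80.58 97
tin [0.5837 0.023 ] [0.0596 0.0598] 88.73 67
jar [0.5776 0.3592] [0.0627 0.0596] 88.74 73
bowl [0.7159 0.2175] [0.0977 0.0961] 88.62 108
oil [ 0.7751 -0.0342] [0.0538 0.0784] 88.42 83
```

View pics/crop.png

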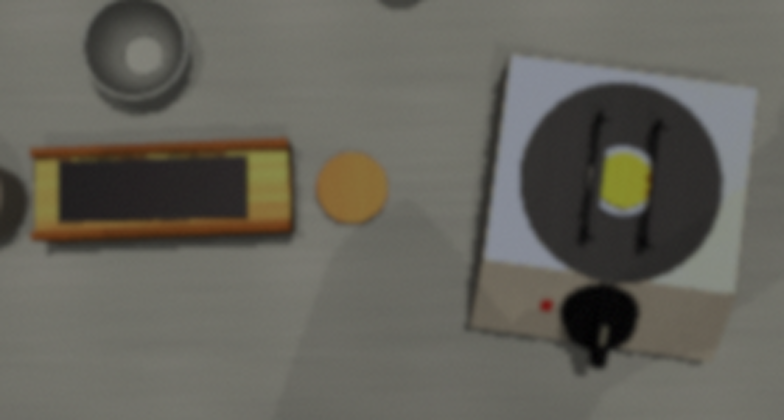

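```bash
python3 - <<'E'
from h import *
im,d=load('top0'); P=cloud('top',d);Z=P[...,2]
c=np.array([.578,-.2115]);a=-.16
R=np.array([[np.cos(a),-np.sin(a)],[np.sin(a),np.cos(a)]])
for cam in('top','scene'):
    im,d=load(cam+'0');P=cloud(cam,d)
    H=np.concatenate([(P[...,:2]-c)@R,P[...,2:]],2)
    n=np.array([-np.sin(np.radians(43)),0,np.cos(np.radians(43))]);s=np.array([n[2],0,-n[0]])
    p0=np.array([-.085,0,.08]); out=(H-p0)@n; up=(H-p0)@s
    m=(out>.012)&(out<.06)&(up<-.005)&(up>-.08)&(abs(H[...,1])<.06)
    g=m&(out>.028)
    print(cam,m.sum(),g.sum())
    for nm,k in(('skirt',m&(out<.022)),('bar',g),('top',m&(out>.04))):
        if k.sum()>3: print(nm,k.sum(),'y',np.percentile(H[k][:,1],[2,50,98]).round(4),'up',np.percentile(up[k],[2,50,98]).round(4),'out',np.percentile(out[k],[2,50,98]).round(4))
    pl=(im.max(2)>60)&(up<-.01)&(up>-.07)&(abs(H[...,1])<.1)&(abs(out)<.01)
    print('panel out',np.median(out[pl]))
    k=m&(out>.04)
    A=np.stack([up[k],H[k][:,1]],1)
    if k.sum()>5:
        r=cv2.minAreaRect(A.astype(np.float32));print('bar rect up,y',r)
    # bars/hob check from this camera
    for sgn in(1,-1):
        b=(H[...,2]>.108)&(H[...,2]<.13)&(abs(H[...,1]-sgn*.025)<.012)&(abs(H[...,0])<.07)
        if b.sum()>5: print('bar',sgn,b.sum(),H[b][:,:2].mean(0).round(4),np.polyfit(H[b][:,0],H[b][:,1],1).round(3),np.percentile(H[b][:,0],[1,99]).round(4))
E
cat >/dev/null
python3 - <<'E'
import sys;sys.path.insert(0,'.')
import cv2,os;os.chdir('.')
im=cv2.imread('pics/scene0.png')
cv2.imwrite('pics/crop2.png',cv2.resize(im[120:330,170:410],None,fx=2.8,fy=2.8,interpolation=cv2.INTER_CUBIC))
E
```

```text
top 436 128
skirt 295 y [-0.0282  0.0057  0.0275] up [-0.0641 -0.034  -0.0095] out [0.0128 0.017  0.0205]
bar 128 y [-0.0076  0.0012  0.0077] up [-0.0627 -0.0317 -0.0121] out [0.0291 0.0427 0.0464]
top 95 y [-0.008   0.0002  0.0071] up [-0.0632 -0.0369 -0.0133] out [0.0405 0.0436 0.0465]
panel out -0.0007714062767204102
bar rect up,y ((-0.0381944365799427, -0.0001964634284377098), (0.05254841968417168, 0.014334682375192642), 6.250119686126709)
bar 1 182 [-0.0011  0.0242] [-0.005  0.024] [-0.0535  0.0532]
bar -1 183 [-0.0006 -0.0257] [-0.005 -0.026] [-0.0535  0.0528]
scene 233 105
skirt 96 y [-0.0245  0.0138  0.0313] up [-0.06   -0.0274 -0.0093] out [0.0139 0.0198 0.0217]
bar 105 y [-0.0038  0.0055  0.0099] up [-0.0663 -0.0339 -0.0112] out [0.0285 0.0389 0.0486]
top 51 y [-0.0047  0.0041  0.0109] up [-0.0646 -0.039  -0.0131] out [0.0404 0.0457 0.0488]
panel out 0.0028585308303979546
bar rect up,y ((-0.03887741267681122, 0.002265642397105694), (0.05476129427552223, 0.01565137691795826), 4.878118991851807)
bar 1 169 [-0.0027  0.0265] [-0.005  0.026] [-0.0566  0.0517]
bar -1 169 [-0.0019 -0.0235] [-0.004 -0.023] [-0.0551  0.0511]
```

View pics/crop2.png

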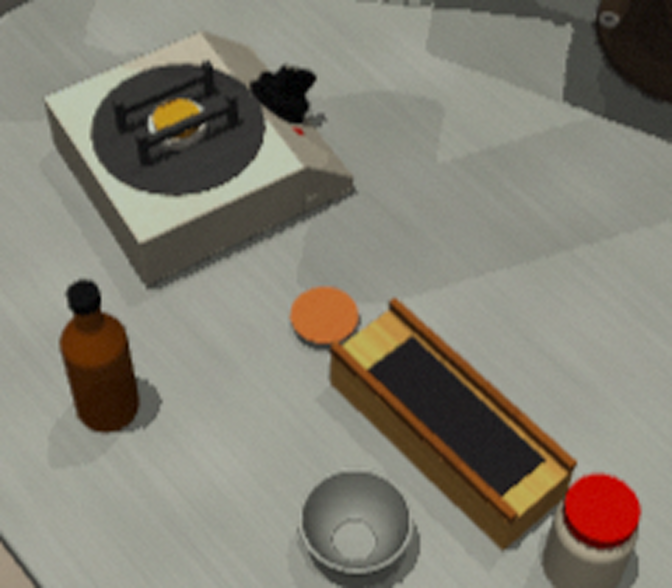

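>>> play_rows(
  targets=[
    [0, 0, 0.098, 0.025, 0.0575, 0, 0],
    [0, 0, 0.098, 0.025, 0.0575, 0, 0],
    [0, 0, 0.098, 0.025, 0.0575, 0, 0],
    [0, 0, 0.098, 0.025, 0.0575, 0, 0],
    [0, 0, 0.098, 0.025, 0.0575, 0, 0],
    [0, 0, 0.098, 0.025, 0.0575, 0, 0],
    [0, 0, 0.098, 0.025, 0.0575, 0, 0],
    [0, 0, 0.098, 0.025, 0.0575, 0, 0],
    [0, 0, 0.098, 0.025, 0.0575, 0, 0],
    [0, 0, 0.098, 0.025, 0.0575, 0, 0],
    [0, 0, 0.098, 0.025, 0.0575, 0, 0],
    [0, 0, 0.098, 0.025, 0.0575, 0, 0],
  ],
  grip_force=30,
)

```text
t: 1.6
eef_pos: [0.5535, 0.0682, 0.2328]
ee_rot: [3.136, -0.001, -1.538]
force: [1.1, -0.8, 1.7]
width: 0.0003
```

The hob frame agrees in both views: bars at ±25 mm, knob axis 38.5 mm down the slope at hob y≈0. Rest and plate look clear. Next I go above the plate centre.

>>> play_rows(
  targets=[
    [0, 0, -0.01, 0.009, 0.045, 0, 0],
    [0, 0, -0.01, 0.009, 0.045, -0.02, 0],
    [0, 0, -0.01, 0.009, 0.045, -0.04, 0],
    [0, 0, 0, 0, 0, -0.04, 0],
    [0, 0, 0, 0, 0, -0.03, 0],
    [0, 0, 0, 0, 0, 0, 0],
  ],
)

```text
t: 2.35
eef_pos: [0.5807, 0.2127, 0.0968]
ee_rot: [3.134, -0.002, -1.561]
force: [-0.5, 0.3, 1.2]
width: 0.0001
```

Run:
```python
from h import *
s=get_state();print(s['eef_pos'],s['ee_rot'],s['force'])
```

```text
[0.58073573 0.21269703 0.09680643] [ 3.13390496e+00 -2.26966174e-03 -1.56128277e+00] [-0.51601578  0.25682103  1.20958952]
```

>>> play_rows(
  targets=[
    [0, 0, 0, 0, 0, -0.012, 0],
    [0, 0, 0, 0, 0, -0.012, 0],
    [0, 0, 0, 0, 0, -0.003, 0],
  ],
)

```text
t: 2.72
eef_pos: [0.5823, 0.2131, 0.0713]
ee_rot: [3.138, -0.0, -1.562]
force: [0.2, -0.9, -0.3]
width: 0.0005
```

>>> play_rows(
  targets=[
    [0, 0, 0, 0, 0, -0.002, 0],
    [0, 0, 0, 0, 0, -0.001, 0],
  ],
)

```text
t: 2.98
eef_pos: [0.5826, 0.2131, 0.0703]
ee_rot: [3.139, 0.0, -1.561]
force: [-3.2, -0.2, 5.3]
width: 0.0
```

>>> play_rows(
  targets=[
    [0, 0, 0, 0, 0, -0.003, 0],
  ],
)

```text
t: 3.1
eef_pos: [0.5827, 0.2132, 0.0702]
ee_rot: [3.14, 0.001, -1.561]
force: [-13.3, -1.4, 31.8]
width: 0.0003
```

>>> play_rows(
  targets=[
    [0, 0, 0, 0, 0, -0.0015, 0],
    [0, 0, 0, 0, -0.006, -0.0015, 0],
  ],
)

```text
t: 3.35
eef_pos: [0.5838, 0.2083, 0.0704]
ee_rot: [-3.139, 0.003, -1.559]
force: [0.1, 4.3, 6.4]
width: 0.0004
```

>>> play_rows(
  targets=[
    [0, 0, 0, 0, -0.006, -0.002, 0],
    [0, 0, 0, 0, -0.008, -0.002, 0],
    [0, 0, 0, 0, -0.008, -0.002, 0],
  ],
)

```text
t: 3.72
eef_pos: [0.5892, 0.1921, 0.0704]
ee_rot: [-3.125, 0.015, -1.556]
force: [-3.2, 7.5, 10.7]
width: 0.0006
```

Run:
```python
from h import *
im,d=save('top','top1'); cv2.imwrite('pics/top1c.png',cv2.resize(im[170:260,110:310],None,fx=4,fy=4))
```

```text
(no output)
```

View pics/top1c.png

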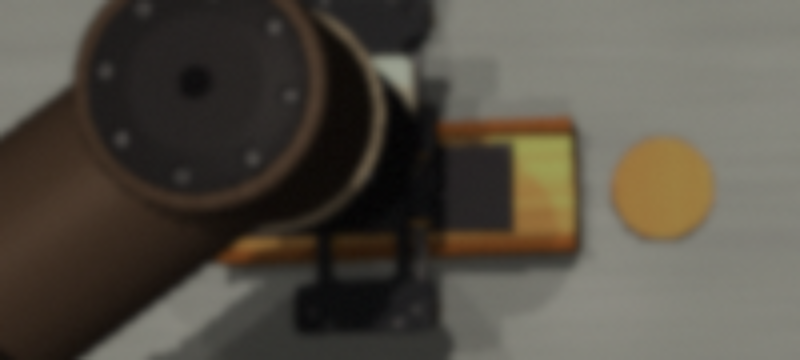

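The plate's end is still at column ~238, so the fingertip slid over it. I'll straighten the tool and press harder.

```bash
cat >> h.py <<'E'
from scipy.spatial.transform import Rotation as Ro
def fix(rpy,pos):
    s=get_state(); R=Ro.from_euler('xyz',s['ee_rot']);T=Ro.from_euler('xyz',rpy)
    print('t',s['t'],'turn',(T*R.inv()).as_rotvec().round(4),'shift',(np.array(pos)-s['eef_pos']).round(4),'F',np.round(s['force'],1),'M',np.round(s['moment'],2))
E
python3 - <<'E'
from h import *
fix([np.pi,0,-1.57],[.582,.19,.0704])
E
```

```text
t 3.775 turn [-0.0149  0.0166 -0.013 ] shift [-0.0074 -0.0014  0.    ] F [-1.3  5.1  8.9] M [ 2.12  0.51 -0.  ]
```

>>> play_rows(
  targets=[
    [-0.015, 0.0166, -0.013, -0.007, 0.01, 0.004, 0],
    [0, 0, 0, 0, 0.005, 0, 0],
    [0, 0, 0, 0, 0, -0.004, 0],
    [0, 0, 0, 0, 0, -0.003, 0],
  ],
)

```text
t: 4.28
eef_pos: [0.5821, 0.2065, 0.0701]
ee_rot: [3.141, -0.002, -1.57]
force: [-16.8, -1.1, 46.6]
width: 0.0003
```

>>> play_rows(
  targets=[
    [0, 0, 0, 0, -0.004, -0.003, 0],
  ],
)

```text
t: 4.4
eef_pos: [0.583, 0.2054, 0.0702]
ee_rot: [-3.138, 0.002, -1.568]
force: [-12.7, 13.4, 25.8]
width: 0.0004
```

>>> play_rows(
  targets=[
    [0, 0, 0, 0, -0.008, -0.003, 0],
  ],
)

```text
t: 4.53
eef_pos: [0.5852, 0.2011, 0.0703]
ee_rot: [-3.132, 0.008, -1.566]
force: [-3.9, 10.1, 16.5]
width: 0.0006
```

>>> play_rows(
  targets=[
    [0, 0, 0, 0, -0.008, -0.003, 0],
  ],
)

```text
t: 4.65
eef_pos: [0.5874, 0.1969, 0.0703]
ee_rot: [-3.125, 0.014, -1.564]
force: [-7.7, 12.5, 19.7]
width: 0.0004
```

Run:
```python
from h import *
fix([np.pi,0,-1.57],[.582,.19,.0704])
im,d=save('top','top2'); cv2.imwrite('pics/top2c.png',cv2.resize(im[170:260,110:310],None,fx=4,fy=4))
```

```text
t 4.65 turn [-0.0139  0.0163 -0.0063] shift [-0.0054 -0.0069  0.0001] F [-7.7 12.5 19.7] M [4.96 3.06 0.05]
```

View pics/top2c.png

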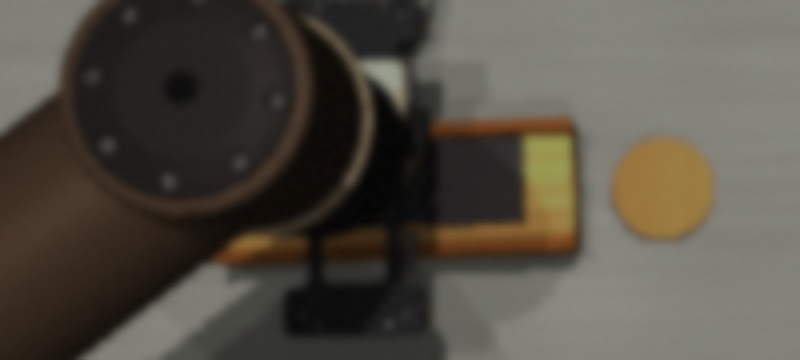

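It drags now: edge at column ~240.7, about 6 mm of movement. I continue with per-row tilt compensation.

>>> play_rows(
  targets=[
    [-0.01, 0.01, -0.003, -0.004, -0.01, -0.003, 0],
    [-0.008, 0.008, -0.001, -0.003, -0.01, -0.003, 0],
    [-0.007, 0.007, -0.001, -0.002, -0.01, -0.003, 0],
    [-0.007, 0.007, -0.001, -0.002, -0.01, -0.003, 0],
  ],
)

```text
t: 5.2
eef_pos: [0.5903, 0.1718, 0.0703]
ee_rot: [-3.124, 0.006, -1.561]
force: [-4.0, 13.1, 16.9]
width: 0.0003
```

Run:
```python
from h import *
fix([np.pi,0,-1.57],[.582,.19,.0704])
im,d=save('top','top3'); cv2.imwrite('pics/top3c.png',cv2.resize(im[170:260,110:310],None,fx=4,fy=4))
```

```text
t 5.2 turn [-0.0059  0.0178 -0.0092] shift [-0.0083  0.0182  0.0001] F [-4.  13.1 16.9] M [4.88 1.45 0.06]
```

View pics/top3c.png

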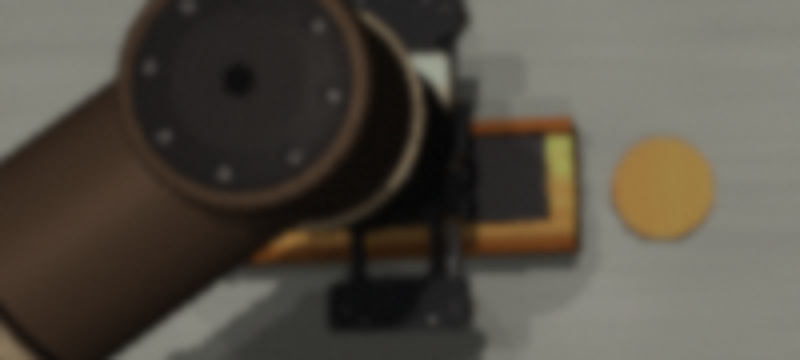

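Edge at column ~246.7, so part of the motion slips. I re-seat further back and press with more x correction.

>>> play_rows(
  targets=[
    [-0.006, 0.018, -0.009, -0.01, 0.02, 0.005, 0],
    [0, 0, 0, -0.001, 0.025, 0, 0],
    [0, 0, 0, 0, 0, -0.004, 0],
    [0, 0, 0, -0.001, 0, -0.003, 0],
    [-0.007, 0.007, -0.001, -0.004, -0.01, -0.004, 0],
    [-0.007, 0.009, -0.001, -0.004, -0.01, -0.004, 0],
    [-0.007, 0.009, -0.001, -0.004, -0.01, -0.004, 0],
    [-0.007, 0.009, -0.001, -0.004, -0.01, -0.004, 0],
  ],
)

```text
t: 6.25
eef_pos: [0.5818, 0.2009, 0.0702]
ee_rot: [-3.129, 0.006, -1.559]
force: [-3.4, 16.9, 20.8]
width: 0.0003
```

Run:
```python
from h import *
fix([np.pi,0,-1.57],[.582,.19,.0704])
im,d=save('top','top4'); cv2.imwrite('pics/top4c.png',cv2.resize(im[170:260,110:310],None,fx=4,fy=4))
```

```text
t 6.25 turn [-0.0056  0.0127 -0.011 ] shift [ 0.0002 -0.0109  0.0002] F [-3.4 16.9 20.8] M [6.3  1.41 0.01]
```

View pics/top4c.png

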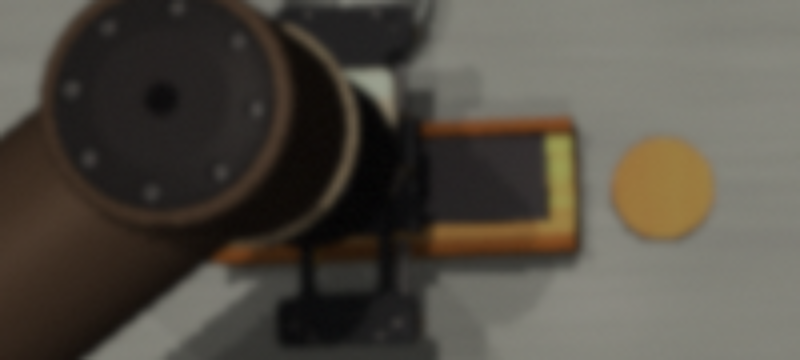

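The plate did not move this time (edge still ~246.7). I'll push on the plate's +y end face with the closed fingertips inside the channel, clear of the jar.

>>> play_rows(
  targets=[
    [-0.006, 0.013, -0.011, 0.002, 0, 0.008, 0],
    [0, 0, 0, 0, 0.03, 0.01, 0],
    [0, 0, 0, 0, 0.04, 0, 0],
    [0, 0, 0, 0, 0.012, 0, 0],
    [0, 0, 0, 0, 0, 0, 0],
  ],
)

```text
t: 6.92
eef_pos: [0.5829, 0.2822, 0.0859]
ee_rot: [3.136, -0.005, -1.572]
force: [-1.1, -0.8, -0.2]
width: 0.0004
```

Run:
```python
from h import *
fix([np.pi,0,-1.57],[.582,.284,.0675])
im,d=save('scene','sc5'); cv2.imwrite('pics/sc5c.png',cv2.resize(im[190:340,250:430],None,fx=4,fy=4))
im,d=save('top','top5'); 
P=cloud('top',d)
for v in (210,217,224): 
    r=im[v,160:262].astype(int).max(1); print(v,r[-40:])
```

```text
t 6.925 turn [ 0.0052 -0.0057  0.0024] shift [-0.0009  0.0018 -0.0184] F [-1.1 -0.8 -0.2] M [-0.05  0.09 -0.04]
210 [ 45  45  45  46  46  47  46  47  47  47  47  46  47  46  47  48  48  47
  48  48  49  48  51  61  86 118 139 147 148 143 127  98  82  93 110 121
 123 124 124 124]
217 [ 46  45  45  46  45  46  47  46  46  46  47  47  47  47  48  50  49  49
  49  49  49  49  49  51  66 101 133 146 147 147 138 114  86  87 103 113
 120 123 123 125]
224 [ 50  50  49  50  50  50  50  49  49  50  51  51  51  52  54  56  62  64
  66  66  66  67  71  77  87 111 136 147 148 147 139 116  85  87 106 121
 128 131 132 132]
```

View pics/sc5c.png

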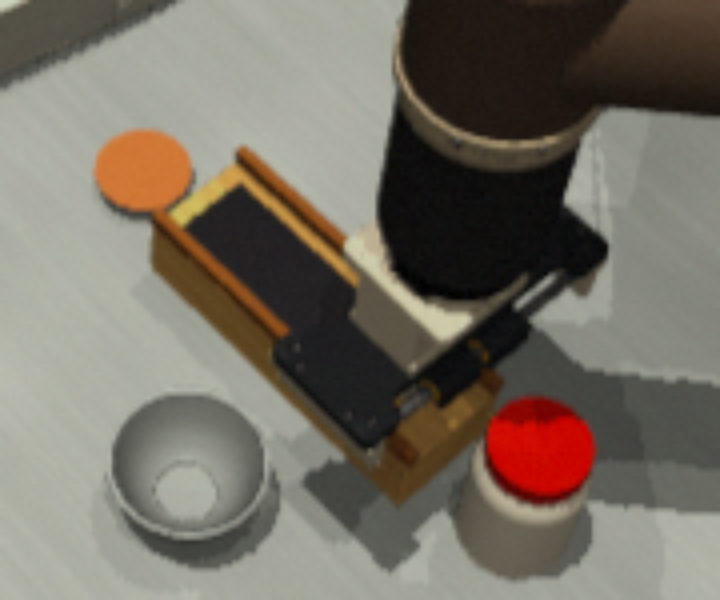

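>>> play_rows(
  targets=[
    [0.005, -0.006, 0.002, -0.001, 0.002, -0.008, 0],
    [0, 0, 0, 0, 0, -0.008, 0],
    [0, 0, 0, 0, 0, -0.003, 0],
    [0, 0, 0, 0, 0, 0, 0],
  ],
)

```text
t: 7.52
eef_pos: [0.5817, 0.281, 0.0664]
ee_rot: [-3.141, -0.0, -1.573]
force: [-1.9, 2.0, 3.1]
width: 0.0005
```

>>> play_rows(
  targets=[
    [0, 0, 0, 0, -0.002, 0.001, 0],
    [0, 0, 0, 0, -0.006, 0, 0],
    [0, 0, 0, 0, -0.006, 0, 0],
  ],
)

```text
t: 7.9
eef_pos: [0.582, 0.2665, 0.0672]
ee_rot: [-3.141, 0.0, -1.573]
force: [-0.1, -0.0, 1.0]
width: 0.0003
```

>>> play_rows(
  targets=[
    [0, 0, 0, 0, -0.007, 0, 0],
    [0, 0, 0, 0, -0.007, 0, 0],
    [0, 0, 0, 0, -0.007, 0, 0],
    [0, 0, 0, 0, -0.007, 0, 0],
    [0, 0, 0, 0, -0.007, 0, 0],
  ],
)

```text
t: 8.52
eef_pos: [0.582, 0.2287, 0.0672]
ee_rot: [-3.141, 0.0, -1.574]
force: [-0.2, 0.6, 0.3]
width: 0.0003
```

Run:
```python
from h import *
fix([np.pi,0,-1.57],[.582,.284,.0675])
im,d=save('top','top6'); cv2.imwrite('pics/top6c.png',cv2.resize(im[170:260,110:310],None,fx=4,fy=4))
```

```text
t 8.525 turn [-0.0005  0.0008  0.0036] shift [0.     0.0553 0.0003] F [-0.2  0.6  0.3] M [0.4  0.16 0.01]
```

View pics/top6c.png

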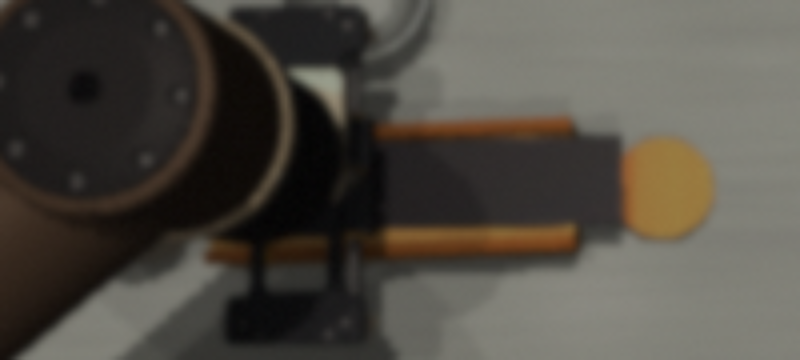

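Pushing works: the plate edge now passes the rest end (edge at col ~265.5 against rest end ~254).

Run:
```python
from h import *
im,d=load('top6')
print(onz('top',[265.5,265.5],[206,228],.057), onz('top',[254,254.],[204,230],.06))
```

```text
[[0.60682105 0.04634948 0.057     ]
 [0.55168903 0.04730337 0.057     ]] [[0.61216964 0.07487165 0.06      ]
 [0.54715522 0.07581068 0.06      ]]
```

>>> play_rows(
  targets=[
    [0, 0, 0, 0, -0.007, 0, 0],
    [0, 0, 0, 0, -0.006, 0, 0],
    [0, 0, 0, 0, -0.002, 0, 0],
    [0, 0, 0, 0, 0, 0, 0],
    [0, 0, 0, 0, 0, 0, 0],
  ],
)

```text
t: 9.2
eef_pos: [0.5818, 0.2116, 0.0672]
ee_rot: [-3.141, -0.0, -1.574]
force: [-0.6, 0.2, 0.9]
width: 0.0006
```

Run:
```python
from h import *
im,d=save('top','top7'); cv2.imwrite('pics/top7c.png',cv2.resize(im[170:260,110:310],None,fx=4,fy=4))
for v in (210,217,224): print(im[v,255:290].max(1))
```

```text
[ 52  51  52  52  52  55  52  54  53  54  54  54  54  54  54  56  73 108
 140 153 154 154 155 153 154 154 153 155 154 153 149 143 136 132 130]
[ 53  52  53  52  52  52  53  53  53  53  55  53  54  54  55  58  74 110
 140 153 154 154 155 154 155 154 154 154 153 153 154 152 146 138 130]
[ 54  53  54  53  53  53  54  53  53  52  53  56  55  55  54  58  68  95
 127 146 154 155 155 154 154 155 154 153 153 146 136 127 127 128 130]
```

View pics/top7c.png

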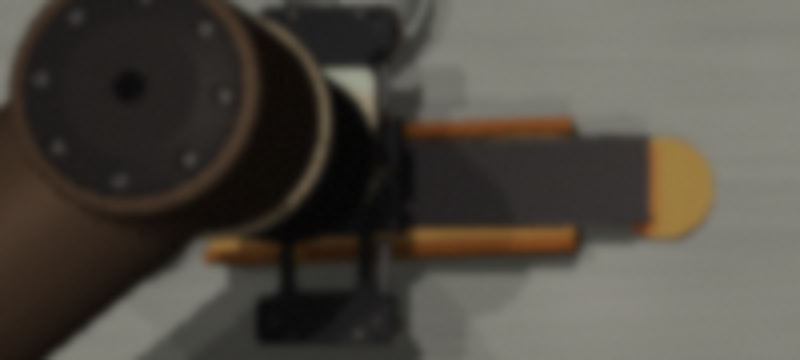

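Edge at col ~272, which puts the overhang near 43 mm, plate flat, centre line x≈0.583. Now grasp the overhanging end.

>>> play_rows(
  targets=[
    [0, 0, 0, 0, 0.003, 0.02, 0],
    [0, 0, 0, 0, 0, 0.04, 0.3],
    [0, 0, 0, 0, -0.04, 0.01, 1],
    [0, 0, 0, 0, -0.05, 0, 1],
    [0, 0, 0, 0, -0.05, 0, 1],
    [0, 0, 0, 0, -0.022, 0, 1],
    [0, 0, 0, 0, 0, 0, 1],
  ],
)

```text
t: 10.12
eef_pos: [0.5803, 0.0486, 0.1386]
ee_rot: [3.14, -0.003, -1.571]
force: [1.1, -1.3, 0.1]
width: 0.0548
```

Run:
```python
from h import *
fix([np.pi,0,-1.57],[.583,.050,.049])
print(get_state()['width'])
```

```text
t 10.125 turn [ 0.0028 -0.0016  0.0013] shift [ 0.0027  0.0014 -0.0896] F [ 1.1 -1.3  0.1] M [0.02 0.11 0.02]
0.054779975201537996
```

>>> play_rows(
  targets=[
    [0, 0, 0, 0, 0, 0, 1],
    [0, 0, 0, 0.002, 0.001, 0, 1],
    [0, 0, 0, 0, 0, 0, 1],
    [0, 0, 0, 0, 0, -0.025, 1],
    [0, 0, 0, 0, 0, -0.025, 1],
    [0, 0, 0, 0, 0, -0.02, 1],
    [0, 0, 0, 0, 0, -0.015, 1],
    [0, 0, 0, 0, 0, -0.005, 1],
    [0, 0, 0, 0, 0, 0, 1],
  ],
)

```text
t: 11.25
eef_pos: [0.5838, 0.055, 0.0465]
ee_rot: [-3.141, -0.002, -1.565]
force: [0.5, -0.3, -0.4]
width: 0.0877
```

Run:
```python
from h import *
fix([np.pi,0,-1.57],[.583,.050,.049])
print(get_state()['width'])
im,d=save('scene','sc8'); cv2.imwrite('pics/sc8c.png',cv2.resize(im[190:340,230:410],None,fx=4,fy=4))
im,d=save('top','top8'); cv2.imwrite('pics/top8c.png',cv2.resize(im[170:260,110:310],None,fx=4,fy=4))
```

```text
t 11.25 turn [ 0.0024  0.0005 -0.0052] shift [-0.0008 -0.005   0.0025] F [ 0.5 -0.3 -0.4] M [ 0.01  0.07 -0.01]
0.08772838202170768
```

View pics/sc8c.png

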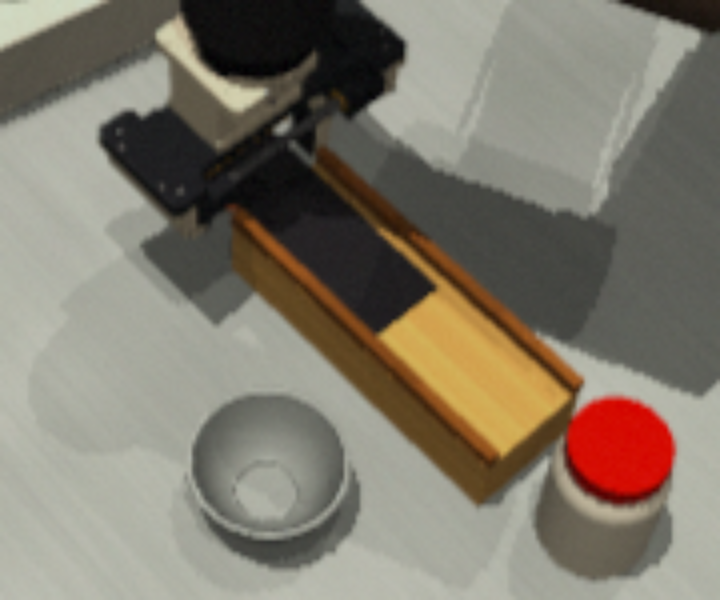

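View pics/top8c.png

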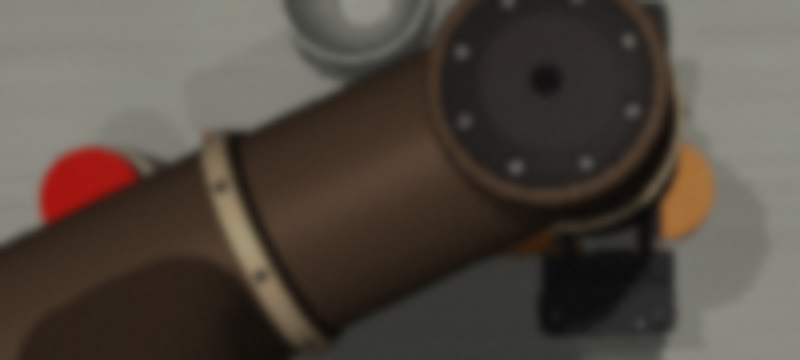

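The fingers straddle the overhang. Small adjustment, then close.

>>> play_rows(
  targets=[
    [0, 0, -0.005, -0.001, -0.005, 0.003, 1],
    [0, 0, 0, 0, 0, 0, 0],
    [0, 0, 0, 0, 0, 0, 0],
    [0, 0, 0, 0, 0, 0, 0],
    [0, 0, 0, 0, 0, 0, 0],
    [0, 0, 0, 0, 0, 0, 0],
  ],
  grip_force=50,
)

```text
t: 12.1
eef_pos: [0.584, 0.0498, 0.0522]
ee_rot: [-3.137, -0.001, -1.571]
force: [-0.2, -0.2, 1.3]
width: 0.0545
```

Run:
```python
from h import *
fix([np.pi,0,-1.57],[.583,.050,.049])
print(get_state()['width'])
```

```text
t 12.1 turn [0.0008 0.0044 0.0006] shift [-0.001   0.0002 -0.0032] F [-0.2 -0.2  1.3] M [-0.1   0.07  0.01]
0.05452612890257988
```

>>> play_rows(
  targets=[
    [0, 0, 0, 0, 0, 0.01, 0],
    [0, 0, 0, 0, 0, 0.015, 0],
    [0, 0, 0, 0, 0, 0.02, 0],
    [0, 0, 0, 0, 0, 0.03, 0],
    [0, 0, 0, 0, 0, 0.03, 0],
    [0, 0, 0, 0, 0, 0.02, 0],
    [0, 0, 0, 0, 0, 0, 0],
  ],
)

```text
t: 12.98
eef_pos: [0.5833, 0.0495, 0.1864]
ee_rot: [-3.135, -0.0, -1.57]
force: [0.7, 0.6, -1.0]
width: 0.0544
```

Run:
```python
from h import *
fix([np.pi,0,-1.57-.165],[.583,.050,.049])
print(get_state()['width'])
im,d=save('scene','sc9'); cv2.imwrite('pics/sc9c.png',cv2.resize(im[120:300,210:410],None,fx=4,fy=3.3))
P=cloud('scene',d); 
m=(im.max(2)<70)&(P[...,2]>.1)&(P[...,2]<.2)&(P[...,1]>.075)&(P[...,1]<.23)&(P[...,0]>.54)&(P[...,0]<.62)
Q=P[m]; A=np.c_[Q[:,:2],np.ones(len(Q))]; print(len(Q),np.linalg.lstsq(A,Q[:,2],rcond=None)[0],Q[:,2].mean(),Q[:,:2].min(0),Q[:,:2].max(0))
```

```text
t 12.975 turn [ 0.0008  0.0061 -0.1648] shift [-0.0003  0.0005 -0.1374] F [ 0.7  0.6 -1. ] M [-0.01  0.17 -0.04]
0.054373690793122945
1057 [ 0.0072424  -0.02019363  0.1909043 ] 0.19229689213773224 [0.55430846 0.07518215] [0.61313897 0.20182394]
```

View pics/sc9c.png

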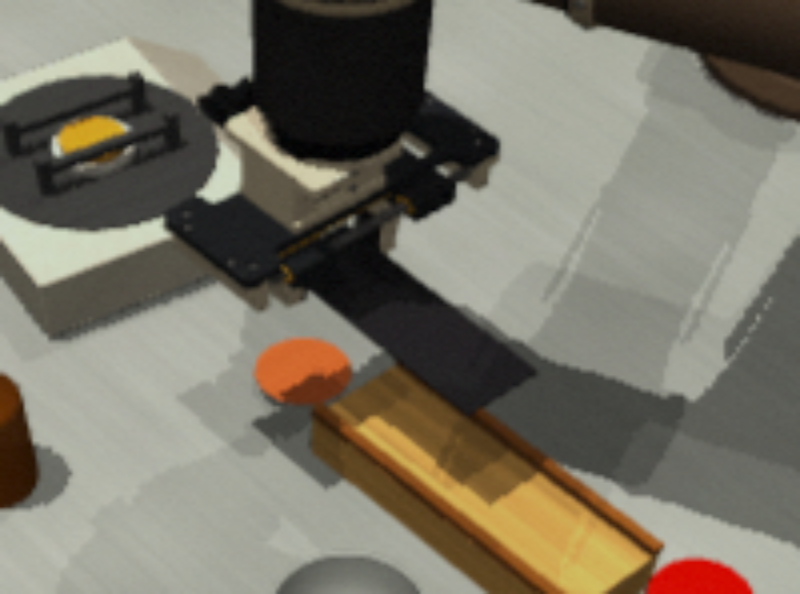

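The plate is held level (slope about 0.02 rad) with its far end at y≈0.202. That puts the centre 67 mm from the TCP along the plate. Carry it to the hob, with the TCP target at (0.567, -0.278).

>>> play_rows(
  targets=[
    [0, 0, -0.02, -0.002, -0.035, 0, 0],
    [0, 0, -0.02, -0.002, -0.042, 0, 0],
    [0, 0, -0.02, -0.002, -0.042, 0, 0],
    [0, 0, -0.02, -0.002, -0.042, 0, 0],
    [0, 0, -0.02, -0.002, -0.042, 0, 0],
    [0, 0, -0.02, -0.002, -0.042, 0, 0],
    [0, 0, -0.02, -0.002, -0.042, 0, 0],
    [0, 0, -0.02, -0.002, -0.035, 0, 0],
    [0, 0, 0, 0, 0, 0, 0],
  ],
)

```text
t: 14.15
eef_pos: [0.5591, -0.281, 0.1742]
ee_rot: [3.13, -0.0, -1.735]
force: [-0.3, -0.2, -1.2]
width: 0.0545
```

Run:
```python
from h import *
fix([np.pi,0,-1.57-.165],[.567,-.2776,.1185])
```

```text
t 14.15 turn [-0.0019 -0.0118 -0.0004] shift [ 0.0079  0.0034 -0.0557] F [-0.3 -0.2 -1.2] M [-0.01  0.1   0.01]
```

>>> play_rows(
  targets=[
    [-0.002, -0.012, 0, 0.008, 0.003, 0, 0],
    [0, 0, 0, 0, 0, -0.015, 0],
    [0, 0, 0, 0, 0, -0.015, 0],
    [0, 0, 0, 0, 0, -0.01, 0],
    [0, 0, 0, 0, 0, 0, 0],
  ],
)

```text
t: 14.78
eef_pos: [0.5666, -0.2744, 0.1287]
ee_rot: [3.138, 0.001, -1.732]
force: [0.7, -0.4, -1.1]
width: 0.0547
```

```bash
cat > pl.py <<'E'
from h import *
import sys
tag=sys.argv[1]
fix([np.pi,0,-1.57-.165],[.567,-.2776,.1185])
c=np.array([.578,-.2115]);a=-.165
R=np.array([[np.cos(a),-np.sin(a)],[np.sin(a),np.cos(a)]])
for cam in('scene','top'):
    im,d=save(cam,cam+tag);P=cloud(cam,d)
    H=np.concatenate([(P[...,:2]-c)@R,P[...,2:]],2)
    m=(im.max(2)<75)&(H[...,2]>.1)&(H[...,2]<.16)&(abs(H[...,0])<.05)&(H[...,1]>-.035)&(H[...,1]<.12)
    Q=H[m]; A=np.c_[Q[:,:2],np.ones(len(Q))]
    if len(Q)>50:
        print(cam,len(Q),'plane',np.linalg.lstsq(A,Q[:,2],rcond=None)[0].round(4),'range',np.percentile(Q[:,0],[1,99]).round(4),np.percentile(Q[:,1],[1,99]).round(4))
        print('rect',cv2.minAreaRect(Q[:,:2].astype(np.float32)))
    r=(slice(110,240),slice(160,320)) if cam=='scene' else (slice(150,290),slice(300,440))
    cv2.imwrite(f'pics/{cam}{tag}c.png',cv2.resize(im[r],None,fx=4,fy=4))
E
python3 pl.py 10
```

```text
t 14.775 turn [-0.0014 -0.0031 -0.0033] shift [ 0.0004 -0.0032 -0.0102] F [ 0.7 -0.4 -1.1] M [-0.06  0.06 -0.02]
scene 866 plane [-0.0671  0.0419  0.1301] range [-0.0489  0.0485] [-0.0337  0.0868]
rect ((-4.235655069351196e-06, 0.027343079447746277), (0.12380235642194748, 0.09938155859708786), 89.8243408203125)
top 228 plane [0.4838 0.1487 0.1427] range [-0.0494 -0.0023] [-0.0345  0.0059]
rect ((-0.026299212127923965, -0.015418769791722298), (0.04821581766009331, 0.04151389002799988), 4.972230434417725)
```

View pics/scene10c.png

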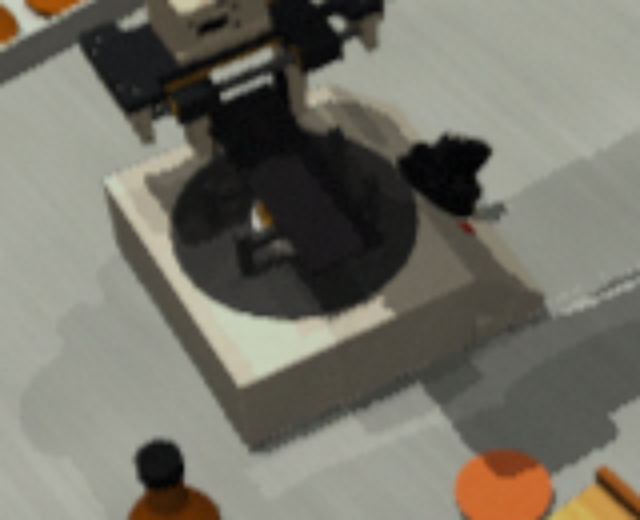

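View pics/top10c.png

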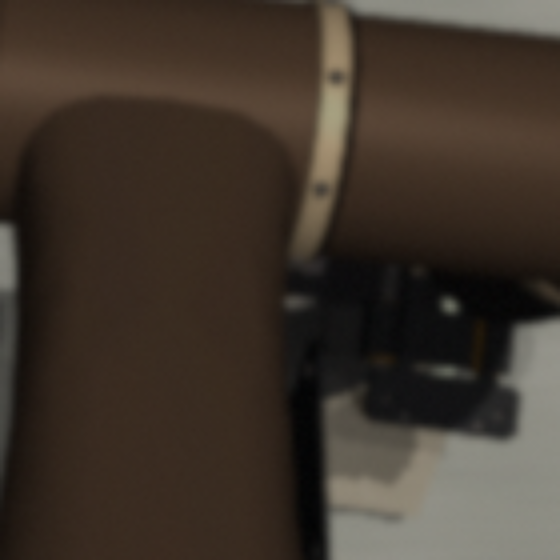

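Plate over the bars, its +y end at hob y≈0.087, between the upturned ends. Lower it.

>>> play_rows(
  targets=[
    [0, 0, -0.003, 0, -0.003, -0.006, 0],
    [0, 0, 0, 0, 0, -0.004, 0],
    [0, 0, 0, 0, 0, -0.003, 0],
  ],
)

```text
t: 15.25
eef_pos: [0.5681, -0.2784, 0.1175]
ee_rot: [-3.14, 0.0, -1.735]
force: [-0.4, 0.3, -1.2]
width: 0.0549
```

>>> play_rows(
  targets=[
    [0, 0, 0, 0, 0, -0.002, 0],
  ],
)

```text
t: 15.38
eef_pos: [0.568, -0.2785, 0.1153]
ee_rot: [-3.14, 0.0, -1.735]
force: [-0.4, 0.6, -0.3]
width: 0.0547
```

>>> play_rows(
  targets=[
    [0, 0, 0, 0, 0, -0.002, 0],
  ],
)

```text
t: 15.5
eef_pos: [0.5681, -0.2785, 0.1132]
ee_rot: [-3.14, 0.0, -1.735]
force: [-0.9, -0.5, -0.4]
width: 0.0544
```

>>> play_rows(
  targets=[
    [0, 0, 0, 0, 0, -0.001, 0],
  ],
)

```text
t: 15.62
eef_pos: [0.5681, -0.2786, 0.1122]
ee_rot: [-3.14, 0.0, -1.735]
force: [-1.0, -0.3, 0.5]
width: 0.0548
```

```bash
python3 pl.py 11
```

```text
t 15.625 turn [-0.0001  0.0014  0.0002] shift [-0.0011  0.001   0.0063] F [-1.  -0.3  0.5] M [0.08 0.32 0.02]
scene 822 plane [0.0004 0.0183 0.1187] range [-0.0493  0.0481] [-0.033   0.0836]
rect ((-0.0004569031298160553, 0.026505988091230392), (0.09970150887966156, 0.12113397568464279), 0.5682927370071411)
top 195 plane [0.0561 0.0544 0.1201] range [-0.0494 -0.0015] [-0.0347  0.003 ]
rect ((-0.02675037644803524, -0.017662424594163895), (0.047333572059869766, 0.038085829466581345), 8.713701248168945)
```

View pics/scene11c.png

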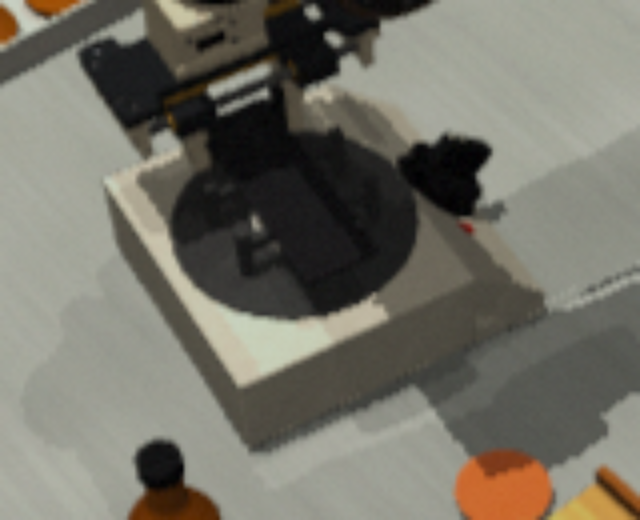

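Plate top at about 0.119, which means it has landed. Release.

>>> play_rows(
  targets=[
    [0, 0, 0, 0, 0, -0.0005, 0],
    [0, 0, 0, 0, 0, 0, 0.72],
    [0, 0, 0, 0, 0, 0, 1],
    [0, 0, 0, 0, 0, 0, 1],
    [0, 0, 0, 0, 0, 0, 1],
    [0, 0, 0, 0, 0, 0, 1],
    [0, 0, 0, 0, 0, 0.01, 1],
    [0, 0, 0, 0, 0, 0.025, 1],
    [0, 0, 0, 0, 0, 0.04, 1],
  ],
)

```text
t: 16.85
eef_pos: [0.5667, -0.2781, 0.1871]
ee_rot: [3.138, 0.001, -1.735]
force: [0.6, -0.5, -0.2]
width: 0.0877
```

```bash
python3 pl.py 12
```

```text
t 16.85 turn [-0.0012 -0.0035  0.0002] shift [ 0.0003  0.0005 -0.0686] F [ 0.6 -0.5 -0.2] M [-0.02 -0.08 -0.04]
scene 826 plane [0.0016 0.0135 0.1186] range [-0.0487  0.0488] [-0.0332  0.0834]
rect ((-8.228793740272522e-05, 0.026057973504066467), (0.0998343825340271, 0.12150704860687256), 0.6491364240646362)
top 125 plane [0.0309 0.0758 0.1206] range [-0.0495  0.008 ] [-0.0347 -0.0203]
rect ((-0.020376933738589287, -0.027347873896360397), (0.058788400143384933, 0.014953354373574257), 0.1265934705734253)
```

View pics/scene12c.png

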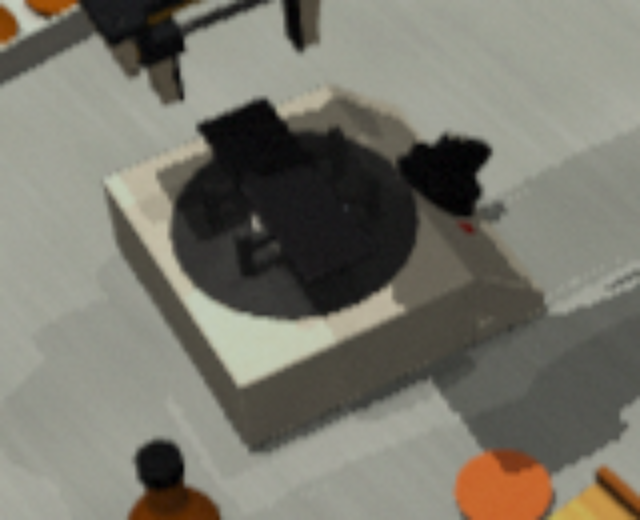

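The plate rests flat on the bars (top 0.119, slope within noise, +y end at hob y≈0.084). Now work out the knob pose.

```bash
cat > kn.py <<'E'
from h import *
import sys
out=float(sys.argv[1]); th=float(sys.argv[2]) if len(sys.argv)>2 else 0
a=-.165;c=np.array([.578,-.2115,0]);A=Ro.from_euler('z',a)
b=np.radians(43);n=np.array([-np.sin(b),0,np.cos(b)]);s=np.array([np.cos(b),0,np.sin(b)])
p=np.array([-.085,.001,.08])-.0385*s+out*n
nw=A.apply(n);yw=A.apply([0,1,0]);z=-nw
T=Ro.from_rotvec(nw*th)*Ro.from_matrix(np.stack([np.cross(yw,z),yw,z],1))
st=get_state();R=Ro.from_euler('xyz',st['ee_rot'])
pw=c+A.apply(p)
rv=(T*R.inv()).as_rotvec()
sh=pw-st['eef_pos']
print('t',st['t'],'n',nw.round(3),'s',A.apply(s).round(3),'y',yw.round(3),'target',pw.round(4),'turn',rv.round(3),np.linalg.norm(rv).round(3),'shift',sh.round(4),'along n',(-sh@nw).round(4),'y',(-sh@yw).round(4),'s',(-sh@A.apply(s)).round(4))
print('q',st['q'].round(2),'F',st['force'].round(1),'M',st['moment'].round(2),'w',st['width'])
E
python3 kn.py .10
```

```text
t 16.95 n [-0.673  0.112  0.731] s [ 0.721 -0.12   0.682] y [0.164 0.986 0.   ] target [ 0.3993 -0.1807  0.1269] turn [ 0.49  -0.672 -1.489] 1.705 shift [-0.1707  0.0986 -0.0658] along n -0.0778 y -0.0692 s 0.1798
q [-0.15  0.32 -0.15  0.   -1.09 -0.02] F [-0.  -0.7  0.3] M [ 0.03 -0.02 -0.01] w 0.08752857973437522
```

>>> play_rows(
  targets=[
    [0, 0, 0, -0.01, 0, 0.05, 1],
    [0, 0, 0, -0.02, 0.01, 0.04, 1],
    [0.049, -0.067, -0.149, -0.02, 0.01, 0.02, 1],
    [0.049, -0.067, -0.149, -0.02, 0.01, 0.02, 1],
    [0.049, -0.067, -0.149, -0.02, 0.01, 0, 1],
    [0.049, -0.067, -0.149, -0.02, 0.01, 0, 1],
    [0.049, -0.067, -0.149, -0.02, 0.01, 0, 1],
    [0.049, -0.067, -0.149, -0.02, 0.01, 0, 1],
    [0.049, -0.067, -0.149, -0.01, 0.01, 0, 1],
    [0.049, -0.067, -0.149, -0.01, 0.01, 0, 1],
  ],
)

```text
t: 18.2
eef_pos: [0.398, -0.1932, 0.3335]
ee_rot: [-3.008, 0.611, -2.921]
force: [-1.1, -0.4, 0.5]
width: 0.0876
```

```bash
python3 kn.py .10
```

```text
t 18.2 n [-0.673  0.112  0.731] s [ 0.721 -0.12   0.682] y [0.164 0.986 0.   ] target [ 0.3993 -0.1807  0.1269] turn [ 0.108 -0.136 -0.301] 0.347 shift [ 0.0013  0.0125 -0.2066] along n 0.1505 y -0.0125 s 0.1415
q [ 0.   -0.46 -0.7   0.01 -0.71 -1.4 ] F [-1.1 -0.4  0.5] M [-0.04  1.99 -0.08] w 0.08759345025195585
```

>>> play_rows(
  targets=[
    [0.054, -0.068, -0.15, 0, 0.004, -0.03, 1],
    [0.054, -0.068, -0.15, 0, 0.004, -0.04, 1],
    [0, 0, 0, 0, 0.004, -0.05, 1],
    [0, 0, 0, 0, 0, -0.05, 1],
    [0, 0, 0, 0, 0, -0.03, 1],
    [0, 0, 0, 0, 0, 0, 1],
  ],
)

```text
t: 18.95
eef_pos: [0.4031, -0.2212, 0.1774]
ee_rot: [-3.127, 0.708, 3.094]
force: [-0.5, 0.7, 0.6]
width: 0.0874
```

```bash
python3 kn.py .10; python3 pl.py 13
```

```text
t 18.95 n [-0.673  0.112  0.731] s [ 0.721 -0.12   0.682] y [0.164 0.986 0.   ] target [ 0.3993 -0.1807  0.1269] turn [ 0.006 -0.044 -0.108] 0.117 shift [-0.0038  0.0405 -0.0506] along n 0.0299 y -0.0393 s 0.0421
q [-0.07 -0.25 -1.02 -0.03 -0.1  -1.52] F [-0.5  0.7  0.6] M [ 0.11  2.04 -0.03] w 0.08736139289808709
t 18.95 turn [-0.4735  0.6101  1.3931] shift [ 0.1639 -0.0564 -0.0589] F [-0.5  0.7  0.6] M [ 0.11  2.04 -0.03]
scene 830 plane [0.0028 0.0152 0.1187] range [-0.0484  0.0487] [-0.0338  0.0832]
rect ((0.00010896474123001099, 0.02591867372393608), (0.12092959880828857, 0.09998887777328491), 89.87275695800781)
top 1347 plane [0.011 0.007 0.118] range [-0.0471  0.0469] [-0.0334  0.0811]
rect ((8.349120616912842e-05, 0.023692935705184937), (0.11700110882520676, 0.09954442083835602), 89.67892456054688)
```

View pics/scene13c.png

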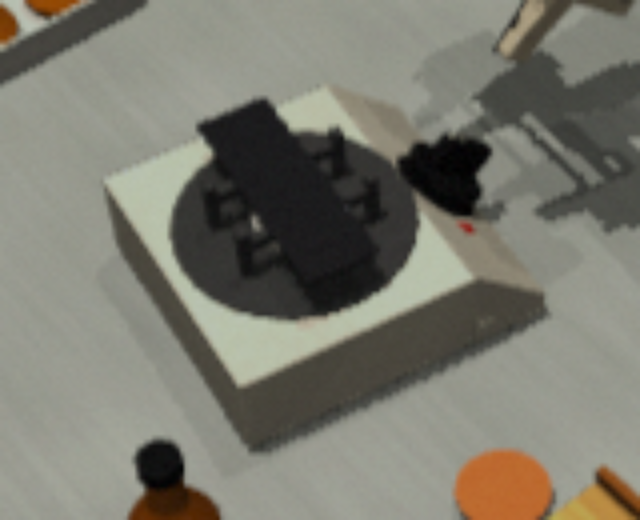

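View pics/top13c.png

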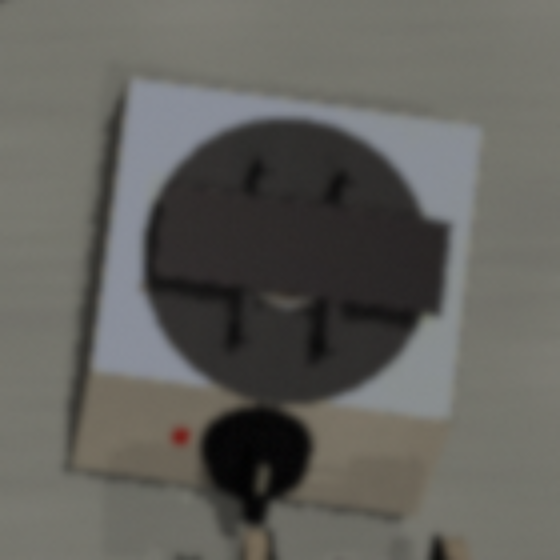

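The plate is square and centred across both bars. The arm is close to two joint limits (q3 = -1.02, q5 = -0.1), so I check by a quick fit of the recorded poses whether the knob pose is reachable.

Run:
```python
from h import *
from scipy.optimize import least_squares
D=[([-.887,.3593,.0112,-1.2241],[.26008,-.62244,.23671]),([-.15,.32,-.15,-1.09],[.5667,-.2781,.1871]),([0,-.46,-.70,-.71],[.398,-.1932,.3335])]
st=get_state();q=st['q'];print(q.round(3));D.append(([q[0],q[1],q[2],q[4]],st['eef_pos']))
def fk(p,q):
    a,L1,L2,h,d,o=p; de=q[1]-q[2]; t=de-q[3] # pitch down of tool
    r=a+L1*np.sin(q[1])+L2*np.cos(de)+o*np.sin(de)+d*np.cos(t)
    z=h+L1*np.cos(q[1])-L2*np.sin(de)+o*np.cos(de)-d*np.sin(t)
    return r,z
def res(p):
    e=[]
    for q,x in D:
        r=x[0]*np.cos(q[0])+x[1]*np.sin(q[0]); R,z=fk(p,q); e+= [R-r,z-x[2]]
    return np.r_[e, 0.02*np.array([p[0],p[5]])]
s=least_squares(res,[0,.4,.4,.3,.25,0]);print(s.x.round(3),s.fun.round(4))
p=s.x
def ik(r,z,t):
    f=lambda v:[fk(p,[0,v[0],v[1],v[0]-v[1]-t])[0]-r,fk(p,[0,v[0],v[1],v[0]-v[1]-t])[1]-z]
    out=[]
    for g in([.3,-.3],[-.3,-.9],[.5,.5]):
        k=least_squares(f,g)
        if k.cost<1e-8: out.append((k.x.round(2),round(k.x[0]-k.x[1]-t,2)))
    return out
a=-.165;b=np.radians(43)
for t in (np.pi/2-.75,np.pi/2-.65,np.pi/2-.55):
  for o in (.034,.05,.07,.10):
    hx=-.085-.0385*np.cos(b)-np.sin(b)*o; z=.08-.0385*np.sin(b)+np.cos(b)*o
    x=.578+hx*np.cos(a);y=-.2115+hx*np.sin(a)
    # lateral -.192
    r=np.sqrt(x*x+y*y-.192**2); print(round(t,2),o,round(x,3),round(y,3),round(z,3),ik(r,z,t))
```

```text
[-0.074 -0.257 -1.015 -0.031 -0.101 -1.518]
[-0.033  0.618  0.494  0.222  0.391 -0.007] [-0.0009 -0.0017  0.0011  0.0012  0.0002  0.0006 -0.0003 -0.0001 -0.0007
 -0.0001]
0.82 0.034 0.444 -0.189 0.079 [(array([ 0.11, -1.16]), np.float64(0.44)), (array([ 0.11, -1.16]), np.float64(0.44)), (array([ 0.11, -1.16]), np.float64(0.44))]
0.82 0.05 0.433 -0.187 0.09 [(array([ 0.04, -1.16]), np.float64(0.38)), (array([ 0.04, -1.16]), np.float64(0.38)), (array([ 0.04, -1.16]), np.float64(0.38))]
0.82 0.07 0.419 -0.185 0.105 [(array([-0.04, -1.16]), np.float64(0.31)), (array([-0.04, -1.16]), np.float64(0.31)), (array([-0.04, -1.16]), np.float64(0.31))]
0.82 0.1 0.399 -0.182 0.127 [(array([-0.16, -1.16]), np.float64(0.18)), (array([-0.16, -1.16]), np.float64(0.18)), (array([-0.16, -1.16]), np.float64(0.18))]
0.92 0.034 0.444 -0.189 0.079 [(array([ 0.06, -1.07]), np.float64(0.21)), (array([ 0.06, -1.07]), np.float64(0.21)), (array([ 0.06, -1.07]), np.float64(0.21))]
0.92 0.05 0.433 -0.187 0.09 [(array([ 0.  , -1.08]), np.float64(0.16)), (array([ 0.  , -1.08]), np.float64(0.16)), (array([ 0.  , -1.0
[... 287 characters left out ...]
t64(-0.02)), (array([-0.18, -1.08]), np.float64(-0.02))]
1.02 0.034 0.444 -0.189 0.079 [(array([ 0.04, -1.  ]), np.float64(0.01)), (array([ 0.04, -1.  ]), np.float64(0.01)), (array([ 0.04, -1.  ]), np.float64(0.01))]
1.02 0.05 0.433 -0.187 0.09 [(array([-0.01, -1.  ]), np.float64(-0.03)), (array([-0.01, -1.  ]), np.float64(-0.03)), (array([-0.01, -1.  ]), np.float64(-0.03))]
1.02 0.07 0.419 -0.185 0.105 [(array([-0.07, -1.  ]), np.float64(-0.09)), (array([-0.07, -1.  ]), np.float64(-0.09)), (array([-0.07, -1.  ]), np.float64(-0.09))]
1.02 0.1 0.399 -0.182 0.127 [(array([-0.17, -1.  ]), np.float64(-0.18)), (array([-0.17, -1.  ]), np.float64(-0.18)), (array([-0.17, -1.  ]), np.float64(-0.18))]
```

The fit (about 1 mm residual) shows a full 43° tilt is out of reach, since the wrist would be too near the shoulder. About 29° (0.50 rad) works. I'll grip the bar in the arm's plane at that tilt with a light, yielding grip and turn it like a wrench.

```bash
cat > kt.py <<'E'
from h import *
import sys
# usage: tilt out back theta
tilt,out,back,th=map(float,sys.argv[1:5])
a=-.165;c=np.array([.578,-.2115,0]);A=Ro.from_euler('z',a)
b=np.radians(43);n=np.array([-np.sin(b),0,np.cos(b)]);s=np.array([np.cos(b),0,np.sin(b)])
base=c+A.apply(np.array([-.085,.001,.08])-.0385*s); nw=A.apply(n);sw=A.apply(s);yw=A.apply([0,1,0])
z=np.array([np.sin(tilt),0,-np.cos(tilt)])
bar=sw*np.cos(th)+np.cross(nw,sw)*np.sin(th)
y=np.cross(bar,z);y/=np.linalg.norm(y)
T=Ro.from_matrix(np.stack([np.cross(y,z),y,z],1))
pw=base+out*nw-back*z
st=get_state();R=Ro.from_euler('xyz',st['ee_rot']);rv=(T*R.inv()).as_rotvec();sh=pw-st['eef_pos']
e=st['eef_pos']-base
print('t',st['t'].__round__(3),'z',z.round(3),'n',nw.round(3),'jaw',y.round(3),'target',pw.round(4),'TURN',rv.round(3),np.linalg.norm(rv).round(3),'SHIFT',sh.round(4))
Ry=R.apply([0,1,0]);Rz=R.apply([0,0,1]); bd=np.cross(Rz,Ry);bd=bd-nw*(bd@nw)
print('TCP in knob frame out,s,y',(e@nw).round(4),(e@sw).round(4),(e@yw).round(4),'off axis',np.arccos(-Rz@nw).round(3),'grip angle',np.arctan2(bd@yw,bd@sw).round(3))
print('q',st['q'].round(3),'F',st['force'].round(1),'along n',(st['force']@nw).round(1),'M',st['moment'].round(2),'w',st['width'].__round__(4))
E
python3 kt.py .5 .036 .08 0; python3 kt.py .5 .036 0 1.4
```

```text
t 19.05 z [ 0.479  0.    -0.878] n [-0.673  0.112  0.731] jaw [0.109 0.992 0.06 ] target [ 0.404  -0.1879  0.1503] TURN [ 0.089  0.208 -0.049] 0.231 SHIFT [-0.      0.0331 -0.0294]
TCP in knob frame out,s,y 0.1309 0.0442 -0.0389 off axis 0.075 grip angle 0.091
q [-0.074 -0.257 -1.015 -0.031 -0.101 -1.518] F [-0.5  0.5  1.5] along n 1.5 M [ 0.09  2.09 -0.01] w 0.0878
t 19.05 z [ 0.479  0.    -0.878] n [-0.673  0.112  0.731] jaw [-0.836  0.305 -0.457] target [ 0.4423 -0.1879  0.0801] TURN [-0.706  0.209  1.089] 1.314 SHIFT [ 0.0383  0.0331 -0.0996]
TCP in knob frame out,s,y 0.1309 0.0442 -0.0389 off axis 0.075 grip angle 0.091
q [-0.074 -0.257 -1.015 -0.031 -0.101 -1.518] F [-0.5  0.5  1.5] along n 1.5 M [ 0.09  2.09 -0.01] w 0.0878
```

>>> play_rows(
  targets=[
    [0.045, 0.1, -0.025, 0, 0.012, 0, 0.5],
    [0.044, 0.1, -0.024, 0, 0.012, -0.01, 0.5],
    [0, 0, 0, 0, 0.009, -0.01, 0.5],
    [0, 0, 0, 0, 0, -0.005, 0.5],
    [0, 0, 0, 0, 0, 0, 0.5],
  ],
  grip_force=10,
)

```text
t: 19.68
eef_pos: [0.4062, -0.187, 0.1632]
ee_rot: [3.074, 0.511, 3.001]
force: [-0.1, 0.6, 0.4]
width: 0.0455
```

```bash
python3 kt.py .5 .036 .08 0
```

```text
t 19.675 z [ 0.479  0.    -0.878] n [-0.673  0.112  0.731] jaw [0.109 0.992 0.06 ] target [ 0.404  -0.1879  0.1503] TURN [ 0.002  0.015 -0.001] 0.015 SHIFT [-0.0022 -0.0009 -0.0129]
TCP in knob frame out,s,y 0.1212 0.0305 -0.005 off axis 0.254 grip angle 0.022
q [ 0.023 -0.217 -0.947  0.04  -0.326 -1.751] F [-0.1  0.6  0.4] along n 0.4 M [-0.03  1.64  0.04] w 0.0455
```

>>> play_rows(
  targets=[
    [0, 0.015, 0, 0, 0, -0.013, 0.5],
    [0, 0, 0, 0.011, 0, -0.02, 0.5],
    [0, 0, 0, 0.011, 0, -0.02, 0.5],
    [0, 0, 0, 0, 0, 0, 0.5],
  ],
)

```text
t: 20.18
eef_pos: [0.4291, -0.188, 0.1093]
ee_rot: [3.077, 0.497, 3.001]
force: [0.1, -0.3, 0.3]
width: 0.0435
```

```bash
python3 kt.py .5 .036 0 0
python3 - <<'E'
from h import *
im,d=save('scene','sc14'); cv2.imwrite('pics/sc14c.png',cv2.resize(im[90:230,200:360],None,fx=4.5,fy=4))
im,d=save('top','top14'); cv2.imwrite('pics/top14c.png',cv2.resize(im[220:320,300:440],None,fx=5,fy=5))
E
```

```text
t 20.175 z [ 0.479  0.    -0.878] n [-0.673  0.112  0.731] jaw [0.109 0.992 0.06 ] target [ 0.4423 -0.1879  0.0801] TURN [ 0.003  0.001 -0.   ] 0.003 SHIFT [ 0.0132  0.0001 -0.0293]
TCP in knob frame out,s,y 0.0663 0.0104 -0.0022 off axis 0.266 grip angle 0.023
q [ 0.016 -0.054 -1.006  0.085 -0.118 -1.792] F [ 0.1 -0.3  0.3] along n 0.1 M [-0.01  1.67 -0.02] w 0.0435
```

View pics/sc14c.png

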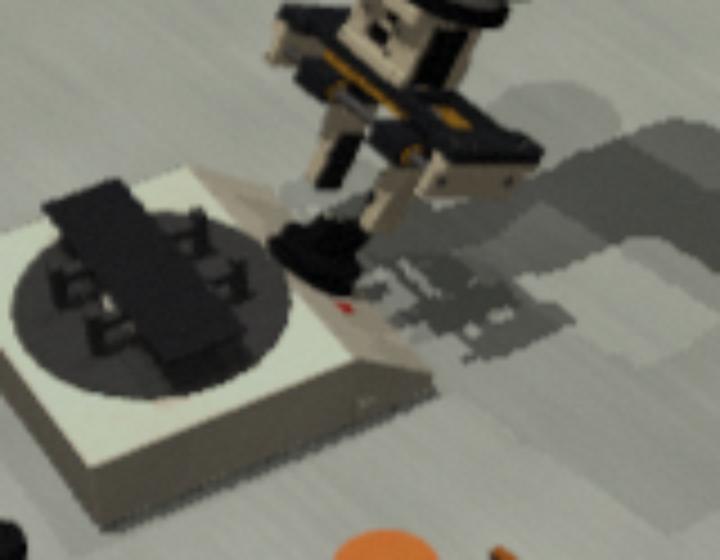

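View pics/top14c.png

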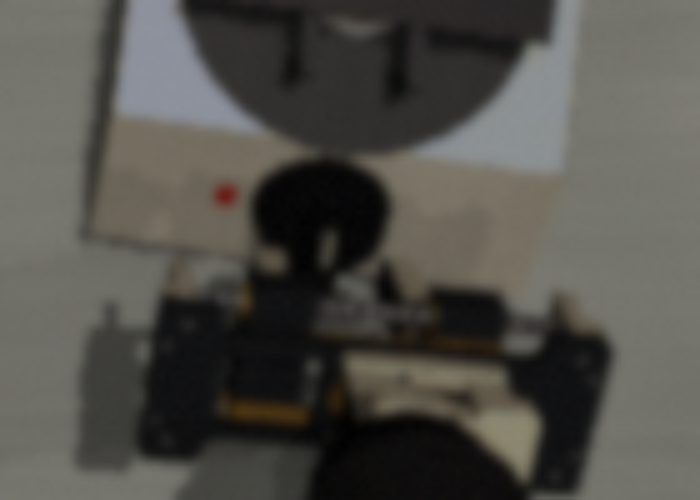

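Fingers straddle the knob bar. Advance and close.

>>> play_rows(
  targets=[
    [0, 0, 0, 0.006, 0, -0.012, 0.5],
    [0, 0, 0, 0.006, 0, -0.012, 0.5],
    [0, 0, 0, 0.001, 0, -0.005, 0.5],
    [0, 0, 0, 0, 0, 0, 0.5],
  ],
)

```text
t: 20.78
eef_pos: [0.4435, -0.19, 0.0854]
ee_rot: [3.072, 0.505, 3.0]
force: [-0.6, -0.1, -0.2]
width: 0.044
```

```bash
python3 kt.py .5 .034 0 0
```

```text
t 20.775 z [ 0.479  0.    -0.878] n [-0.673  0.112  0.731] jaw [0.109 0.992 0.06 ] target [ 0.4437 -0.1881  0.0786] TURN [-0.     0.009 -0.001] 0.009 SHIFT [ 0.0001  0.0019 -0.0068]
TCP in knob frame out,s,y 0.0388 0.0048 -0.0019 off axis 0.26 grip angle 0.021
q [ 0.004  0.032 -1.015  0.076 -0.014 -1.774] F [-0.6 -0.1 -0.2] along n 0.2 M [-0.05  1.61  0.02] w 0.044
```

```bash
python3 kt.py .43 .036 0 0
```

```text
t 20.775 z [ 0.417  0.    -0.909] n [-0.673  0.112  0.731] jaw [0.115 0.992 0.053] target [ 0.4423 -0.1879  0.0801] TURN [ 0.001  0.079 -0.003] 0.079 SHIFT [-0.0012  0.0021 -0.0053]
TCP in knob frame out,s,y 0.0388 0.0048 -0.0019 off axis 0.26 grip angle 0.021
q [ 0.004  0.032 -1.015  0.076 -0.014 -1.774] F [-0.6 -0.1 -0.2] along n 0.2 M [-0.05  1.61  0.02] w 0.044
```

>>> play_rows(
  targets=[
    [0, 0.04, 0, -0.001, 0.002, -0.002, 0.5],
    [0, 0.04, 0, 0, 0, -0.003, 0.5],
    [0, 0, 0, 0, 0, 0, 0.5],
  ],
)

```text
t: 21.15
eef_pos: [0.4423, -0.188, 0.0825]
ee_rot: [3.084, 0.427, 3.005]
force: [0.2, 1.0, 0.1]
width: 0.044
```

```bash
python3 kt.py .43 .036 0 0
```

```text
t 21.15 z [ 0.417  0.    -0.909] n [-0.673  0.112  0.731] jaw [0.115 0.992 0.053] target [ 0.4423 -0.1879  0.0801] TURN [ 0.001  0.    -0.003] 0.003 SHIFT [ 0.0001  0.0001 -0.0024]
TCP in knob frame out,s,y 0.0378 0.0016 -0.0001 off axis 0.333 grip angle 0.028
q [ 0.012  0.044 -0.942  0.028 -0.154 -1.734] F [0.2 1.  0.1] along n 0.1 M [-0.01  1.31  0.04] w 0.044
```

>>> play_rows(
  targets=[
    [0, 0, 0, 0, 0, -0.002, 0.5],
    [0, 0, 0, 0, 0, 0, 0],
    [0, 0, 0, 0, 0, 0, 0],
    [0, 0, 0, 0, 0, 0, 0],
    [0, 0, 0, 0, 0, 0, 0],
  ],
  grip_force=20,
)

```text
t: 21.78
eef_pos: [0.4407, -0.1884, 0.0805]
ee_rot: [3.084, 0.428, 3.004]
force: [1.5, -9.5, -3.4]
width: 0.015
```

```bash
python3 kt.py .43 .028 0 0
```

```text
t 21.775 z [ 0.417  0.    -0.909] n [-0.673  0.112  0.731] jaw [0.115 0.992 0.053] target [ 0.4477 -0.1888  0.0742] TURN [ 0.001  0.001 -0.002] 0.003 SHIFT [ 0.007  -0.0003 -0.0063]
TCP in knob frame out,s,y 0.0373 -0.0008 -0.0008 off axis 0.331 grip angle 0.027
q [ 0.011  0.047 -0.949  0.031 -0.144 -1.737] F [ 1.5 -9.5 -3.4] along n -4.6 M [-3.38  1.35 -1.6 ] w 0.015
```

Gripped the bar (width 15 mm). Push in along the axis.

>>> play_rows(
  targets=[
    [0, 0, 0, 0.0025, -0.001, -0.0028, 0],
    [0, 0, 0, 0.0025, -0.001, -0.0028, 0],
    [0, 0, 0, 0.0025, -0.001, -0.0028, 0],
  ],
)

```text
t: 22.15
eef_pos: [0.4477, -0.1912, 0.0723]
ee_rot: [3.084, 0.428, 3.004]
force: [-17.8, 16.0, 28.3]
width: 0.0142
```

```bash
python3 kt.py .43 .028 0 0
```

```text
t 22.15 z [ 0.417  0.    -0.909] n [-0.673  0.112  0.731] jaw [0.115 0.992 0.053] target [ 0.4477 -0.1888  0.0742] TURN [ 0.     0.002 -0.002] 0.003 SHIFT [0.     0.0024 0.0019]
TCP in knob frame out,s,y 0.0263 -0.001 -0.0023 off axis 0.331 grip angle 0.027
q [ 1.000e-03  7.900e-02 -9.310e-01 -0.000e+00 -1.290e-01 -1.696e+00] F [-17.8  16.   28.3] along n 34.5 M [4.8  2.89 2.21] w 0.0142
```

Fully in (about 34 N along the axis). Turn about the tool axis in small rows, holding the push.

>>> play_rows(
  targets=[
    [-0.04, 0, 0.09, 0.0005, 0.0008, -0.0005, 0],
    [-0.04, 0, 0.09, 0.0007, 0, -0.0007, 0],
    [-0.04, 0, 0.09, 0.0007, 0, -0.0007, 0],
  ],
  grip_force=14,
)

```text
t: 22.52
eef_pos: [0.4486, -0.1905, 0.0714]
ee_rot: [-3.065, 0.425, -2.947]
force: [-18.1, 1.8, 30.6]
width: 0.016
```

```bash
python3 kt.py .43 .028 0 0.3
```

```text
t 22.525 z [ 0.417  0.    -0.909] n [-0.673  0.112  0.731] jaw [-0.168  0.983 -0.077] target [ 0.4477 -0.1888  0.0742] TURN [-0.008  0.002  0.005] 0.009 SHIFT [-0.0009  0.0017  0.0028]
TCP in knob frame out,s,y 0.0252 -0.0011 -0.0015 off axis 0.333 grip angle 0.341
q [-0.002  0.084 -0.914 -0.039 -0.142 -1.353] F [-18.1   1.8  30.6] along n 34.8 M [ 0.33  2.74 -0.13] w 0.016
```

>>> play_rows(
  targets=[
    [-0.042, 0, 0.095, 0.0003, 0.0003, -0.0003, 0],
    [-0.042, 0, 0.095, 0.0003, 0, -0.0003, 0],
    [-0.042, 0, 0.095, 0.0003, 0, -0.0003, 0],
  ],
)

```text
t: 22.9
eef_pos: [0.448, -0.1907, 0.072]
ee_rot: [-2.934, 0.381, -2.603]
force: [-12.7, 3.9, 18.4]
width: 0.0176
```

```bash
python3 kt.py .43 .028 0 0.7
```

```text
t 22.9 z [ 0.417  0.    -0.909] n [-0.673  0.112  0.731] jaw [-0.504  0.832 -0.231] target [ 0.4477 -0.1888  0.0742] TURN [-0.047  0.001  0.08 ] 0.092 SHIFT [-0.0003  0.002   0.0022]
TCP in knob frame out,s,y 0.026 -0.0011 -0.0019 off axis 0.335 grip angle 0.662
q [-0.01   0.083 -0.893 -0.083 -0.164 -0.984] F [-12.7   3.9  18.4] along n 22.5 M [ 0.75  2.3  -0.01] w 0.0176
```

>>> play_rows(
  targets=[
    [-0.044, 0, 0.1, 0.0006, 0.0003, -0.0006, 0],
    [-0.044, 0, 0.1, 0.0006, 0, -0.0006, 0],
    [-0.044, 0, 0.1, 0.0005, 0, -0.0005, 0],
    [-0.044, 0, 0.1, 0.0005, 0, -0.0005, 0],
  ],
)

```text
t: 23.4
eef_pos: [0.4471, -0.1911, 0.0725]
ee_rot: [-2.795, 0.259, -2.149]
force: [-16.4, 4.0, 24.0]
width: 0.0189
```

```bash
python3 kt.py .43 .028 0 1.2
```

```text
t 23.4 z [ 0.417  0.    -0.909] n [-0.673  0.112  0.731] jaw [-0.797  0.48  -0.366] target [ 0.4477 -0.1888  0.0742] TURN [-0.067 -0.002  0.108] 0.128 SHIFT [0.0006 0.0023 0.0017]
TCP in knob frame out,s,y 0.0269 -0.0013 -0.0024 off axis 0.34 grip angle 1.093
q [-0.023  0.084 -0.866 -0.134 -0.194 -0.475] F [-16.4   4.   24. ] along n 29.0 M [0.98 2.38 0.24] w 0.0189
```

>>> play_rows(
  targets=[
    [-0.046, 0, 0.1, 0.0003, 0.0003, -0.0003, 0],
    [-0.046, 0, 0.1, 0.0003, 0, -0.0003, 0],
    [-0.046, 0, 0.1, 0.0002, 0, -0.0002, 0],
    [-0.046, 0, 0.1, 0.0002, 0, -0.0002, 0],
  ],
)

```text
t: 23.9
eef_pos: [0.4458, -0.1918, 0.0728]
ee_rot: [-2.726, 0.085, -1.728]
force: [-6.4, -8.0, 6.8]
width: 0.0201
```

```bash
python3 kt.py .43 .028 0 1.4
```

```text
t 23.9 z [ 0.417  0.    -0.909] n [-0.673  0.112  0.731] jaw [-0.865  0.307 -0.397] target [ 0.4477 -0.1888  0.0742] TURN [ 0.044 -0.005 -0.128] 0.135 SHIFT [0.0019 0.003  0.0014]
TCP in knob frame out,s,y 0.0279 -0.002 -0.0033 off axis 0.343 grip angle 1.519
q [-0.021  0.081 -0.874 -0.114 -0.193 -0.047] F [-6.4 -8.   6.8] along n 8.4 M [-2.85  2.01 -2.15] w 0.0201
```

The stop seems reached (grip angle ~1.52, moment jump). Let the knob spring out, open, and back off.

>>> play_rows(
  targets=[
    [0, 0, 0, -0.003, 0.001, 0.0035, 0],
    [0, 0, 0, -0.003, 0.001, 0.0035, 0],
    [0, 0, 0, 0, 0, 0, 0.4],
    [0, 0, 0, 0, 0, 0, 0.5],
    [0, 0, 0, 0, 0, 0, 0.5],
    [0, 0, 0, -0.007, 0, 0.014, 0.5],
    [0, 0, 0, -0.01, 0, 0.025, 0.5],
    [0, 0, 0, -0.01, 0, 0.03, 0.5],
    [0, 0, 0, -0.01, 0, 0.04, 0.5],
    [0, 0, 0, -0.02, 0, 0.05, 0.5],
    [0, 0, 0, -0.02, 0, 0.05, 0.5],
  ],
)

```text
t: 25.28
eef_pos: [0.3604, -0.1901, 0.2913]
ee_rot: [-2.732, 0.083, -1.727]
force: [1.9, 0.0, -0.1]
width: 0.0438
```

```bash
python3 kt.py .43 .028 0 1.4
cat > fin.py <<'E'
from h import *
import sys
tag=sys.argv[1]
a=-.165;c=np.array([.578,-.2115]);R=np.array([[np.cos(a),-np.sin(a)],[np.sin(a),np.cos(a)]])
for cam in('top','scene'):
    im,d=save(cam,cam+tag);P=cloud(cam,d)
    H=np.concatenate([(P[...,:2]-c)@R,P[...,2:]],2)
    b=np.radians(43);n=np.array([-np.sin(b),0,np.cos(b)]);s=np.array([n[2],0,-n[0]])
    o=(H-[-.085,0,.08])@n; up=(H-[-.085,0,.08])@s
    m=(o>.012)&(o<.06)&(up<-.005)&(up>-.08)&(abs(H[...,1])<.06)
    k=m&(o>.036)
    print(cam,m.sum(),k.sum(),'top out',np.percentile(o[k],[10,50,90]).round(4) if k.sum() else '')
    if k.sum()>5: print(cv2.minAreaRect(np.stack([up[k],H[k][:,1]],1).astype(np.float32)))
    sk=m&(o<.024);print('skirt out',np.median(o[sk]).round(4))
    cv2.imwrite(f'pics/{cam}{tag}c.png',cv2.resize(im[(slice(150,290),slice(300,440)) if cam=='top' else (slice(110,240),slice(180,340))],None,fx=4,fy=4))
E
python3 fin.py 20
```

```text
t 25.275 z [ 0.417  0.    -0.909] n [-0.673  0.112  0.731] jaw [-0.865  0.307 -0.397] target [ 0.4477 -0.1888  0.0742] TURN [ 0.044 -0.012 -0.129] 0.137 SHIFT [ 0.0873  0.0013 -0.217 ]
TCP in knob frame out,s,y 0.2453 0.0852 -0.0157 off axis 0.349 grip angle 1.521
q [-0.014 -0.395 -0.663 -0.024 -0.885 -0.148] F [ 1.9  0.  -0.1] along n -1.3 M [-0.02  1.18 -0.01] w 0.0438
top 437 133 top out [0.0378 0.0426 0.0453]
((-0.038707587867975235, -0.0012645646929740906), (0.052639782428741455, 0.017433246597647667), 78.72799682617188)
skirt out 0.0174
scene 242 75 top out [0.0377 0.0438 0.0472]
((-0.037479765713214874, 0.0018807146698236465), (0.05203982815146446, 0.02226863242685795), 88.04922485351562)
skirt out 0.0205
```

View pics/top20c.png

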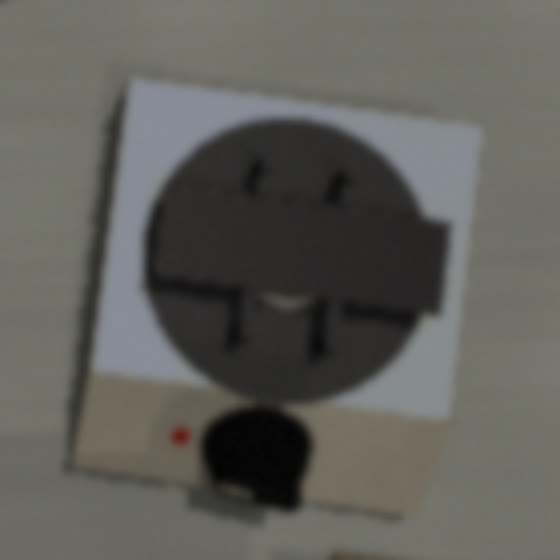

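View pics/scene20c.png

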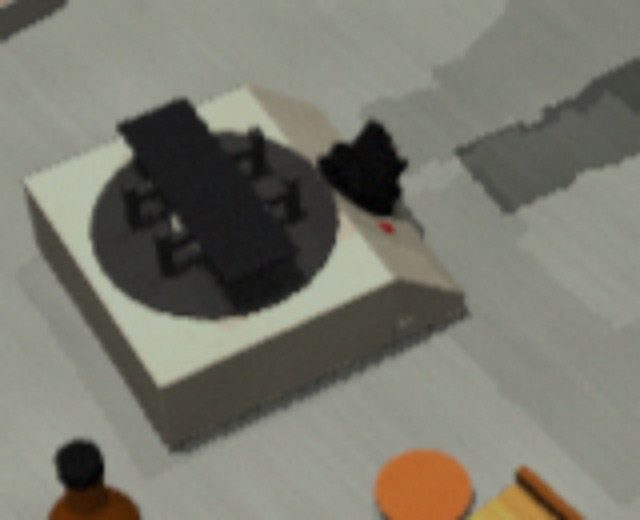

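Run:
```python
from h import *
a=-.165;c=np.array([.578,-.2115]);R=np.array([[np.cos(a),-np.sin(a)],[np.sin(a),np.cos(a)]])
for tag in('0','20'):
  for cam in('top','scene'):
    im,d=load(cam+tag);P=cloud(cam,d)
    H=np.concatenate([(P[...,:2]-c)@R,P[...,2:]],2)
    b=np.radians(43);n=np.array([-np.sin(b),0,np.cos(b)]);s=np.array([n[2],0,-n[0]])
    o=(H-[-.085,0,.08])@n; up=(H-[-.085,0,.08])@s
    for lo in(.03,.038,.041):
        k=(o>lo)&(o<.05)&(up<-.005)&(up>-.08)&(abs(H[...,1])<.06)
        A=np.stack([up[k],H[k][:,1]],1); w,v=np.linalg.eigh(np.cov(A.T)); v=v[:,1]; v*=np.sign(v.sum())
        print(tag,cam,lo,k.sum(),np.arctan2(v[1],v[0]).round(3),(np.sqrt(w*12)).round(4))
im,d=load('top20');P=cloud('top',d);Z=P[...,2];hsv=cv2.cvtColor(im,cv2.COLOR_BGR2HSV);vv,uu=np.mgrid[:420,:560]
for nm,mk,z in (('tin',(uu>258)&(uu<295)&(vv>200)&(vv<235)&(hsv[...,1]>120),.016),('jar',(uu<155)&(uu>115)&(vv>200)&(vv<240)&(Z>.1),.115),('bowl',(uu>175)&(uu<222)&(vv>145)&(vv<190)&(Z>.03),.05),('oil',(uu>280)&(uu<315)&(vv>100)&(vv<150)&(Z>.05),.19)):
    q=np.argwhere(mk)[:,::-1]; W=onz('top',q[:,0],q[:,1],z)[:,:2]; print(nm,cv2.minAreaRect(W.astype(np.float32))[0])
H=(P[...,:2]-c)@R; m=(Z>.113)&(Z<.125)&(abs(H[...,0])<.036)&(abs(H[...,1])<.12)&(im.max(2)<75)
print('plate',cv2.minAreaRect(H[m].astype(np.float32)),Z[m].mean(),np.linalg.lstsq(np.c_[H[m],np.ones(m.sum())],Z[m],rcond=None)[0])
```

```text
0 top 0.03 122 0.08 [0.0145 0.0565]
0 top 0.038 101 0.088 [0.014 0.054]
0 top 0.041 88 0.08 [0.0137 0.0521]
0 scene 0.03 93 0.036 [0.013  0.0579]
0 scene 0.038 58 0.054 [0.0142 0.0566]
0 scene 0.041 48 0.073 [0.0142 0.0576]
20 top 0.03 167 1.402 [0.0148 0.0534]
20 top 0.038 117 1.399 [0.0152 0.0535]
20 top 0.041 94 1.374 [0.0146 0.053 ]
20 scene 0.03 105 1.443 [0.0155 0.0557]
20 scene 0.038 66 1.428 [0.0167 0.0545]
20 scene 0.041 53 1.406 [0.0169 0.0559]
tin (0.5837143063545227, 0.024269597604870796)
jar (0.568811297416687, 0.3568519949913025)
bowl (0.7161778211593628, 0.21440038084983826)
oil (0.7749792337417603, -0.03864340856671333)
plate ((0.00022990256547927856, -0.001863323152065277), (0.07061763107776642, 0.16846559941768646), 0.2515506148338318) 0.1186421856760533 [ 0.00020735 -0.00045077  0.11864099]
```

Run:
```python
from h import *
for t in('top0','top20'):
    im,d=load(t);P=cloud('top',d);Z=P[...,2];hsv=cv2.cvtColor(im,cv2.COLOR_BGR2HSV);vv,uu=np.mgrid[:420,:560]
    red=(hsv[...,1]>180)&((hsv[...,0]<5)|(hsv[...,0]>175))&(uu<170)&(uu>110)&(vv>190)&(vv<250)
    q=np.argwhere(red);print(t,'jar cap px',q.mean(0),len(q))
    for b in((160,235,255,300),(100,150,280,315),(145,190,175,222)):
        pass
a,_=load('top0');b,_=load('top20')
D=np.abs(a.astype(int)-b).max(2)
for nm,(r0,r1,c0,c1) in dict(jar=(195,240,115,160),oil=(100,150,280,315),bowl=(145,190,175,222),tin=(200,235,258,295)).items():
    print(nm,cv2.phaseCorrelate(a[r0:r1,c0:c1].mean(2),b[r0:r1,c0:c1].mean(2)))
```

```text
top0 jar cap px [219.20668058 132.87891441] 479
top20 jar cap px [219.20997921 132.87110187] 481
jar ((0.5985774391973919, 0.3404116269395452), 0.9620590237797277)
oil ((-0.04463617610799986, 0.02299582483617968), 0.9206818937883682)
bowl ((-0.06679728110745842, 0.5697906247600102), 0.9182821586607561)
tin ((0.07504854325017618, 0.07188946522293804), 0.9267573070969749)
```

All bystanders are unmoved: the jar cap is at the same pixel. The robot is clear of everything, so I hand in.

```bash
python3 -c "
from station import *
s=get_state();print(s['t'],s['force'],s['qd']);print(job_done())"
```

```text
25.375 [ 0.73374384 -0.09521037 -0.57491977] [ 0.00127548  0.06942736 -0.08892185 -0.03782252  0.10624639  0.00293037]
the job is handed in; nothing more can be done
None
```

The plate is lying on the hob's bars, the burner knob is turned on, and the job was handed in at about 25.4 s. The hand-in gave no verdict, so the results below come from my own checks.

**What I did**
- **Slide:** dragging the plate with a pressed fingertip slipped, moving it about 20 mm in all and once not at all. I pushed its jar-side end face with the closed fingertips instead, until it overhung by about 43 mm.
- **Lay:** I gripped the overhanging end, laid the plate across the bars and let go.
- **Burner:** I pushed the knob fully in, turned it anticlockwise to its end, let it spring out and backed the arm off.

**Last checks**

| What | Measured | Required |
|---|---|---|
| Plate centre from burner | about 0 mm in hob x, -2 mm in hob y | within 20 and 25 mm |
| Plate height | top at 118.6 mm, so underside at about 114.6 mm | underside 112 to 119 mm |
| Plate level | within 0.001 rad | within 0.06 rad |
| Knob angle | 1.37 to 1.44 rad (two cameras) | above 1.2 rad |
| Knob sprung out | bar top about 43 mm and skirt 17 to 20 mm from the panel, as at the start | pushed in less than 2 mm |
| Jar, tin, oil bottle, bowl | same place in the before and after images, to under a pixel (about 2 mm) | within 20 mm |

**What disagreed or did not go as planned**
- The full 43° tool tilt at the knob was out of reach. I turned it about 0.33 rad off its axis, with a light, yielding grip.
- One rough outline of the jar differed by 9 mm in x. Its cap sits on exactly the same pixel before and after, so I put that down to the outline.
- The knob read 0.04 to 0.09 rad at the start, when it should have been 0. Even taking that off, it has turned more than 1.28 rad.
- The arm was still settling slightly (up to about 0.1 rad/s) when I handed in, clear of everything.

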